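# Rinse the glue brush and put the craft supplies away

## Robot

A 7-joint arm with a two-finger parallel gripper is mounted at the origin on the work surface. World frame = base frame: x ahead of the robot, y to its left, z up, the work surface at z = 0. Lengths are in mm, angles in rad, forces in N, time in s.
With the tool pointing down it reaches from about 400 to 875 mm from the base axis. Payload 4.4 kg.
Tool frame: the origin (TCP) lies at the very end of the fingers, on their centre line; the grasp point (between the pads) lies 19 mm behind it; z points along the fingers, y is the line along which they close (so a half turn about z gives the same grasp; the last joint's range is limited). The gripper opens to 85 mm and grips with 20 to 120 N. Pads are 22 mm wide; open, the fingers measure 114 mm over their backs; the gripper's body (76 mm by 85 mm) begins 54 mm behind the grasp point. The pads swing forward as they close: fully open they stand 13 mm farther back than shut.
Start: joints at [-1.222, 0.628, 0.038, 1.517, -0.027, 0.996, -0.02], TCP at [261.933, 594.902, 231.313] pointing down, gripper open.
Joint ranges: [-3.06, 3.06], [-0.37, 2.12], [-1.25, 1.32], [0.18, 2.47], [-1.1, 4.24], [0.23, 1.98], [-2.94, 2.94]. Speed limits (rad/s): [2.57, 2.57, 3.14, 3.14, 3.14, 3.14, 3.14].

## Interface

Orientations are given as [roll, pitch, yaw] about the fixed x, y, z axes, in that order (R = Rz(yaw) Ry(pitch) Rx(roll)).
In Python, from cell import monitor, viewer, workorder gives the robot as it stands.
- The arm moves only by the tool arm_command, never from a script. Its argument "series" is one flat list of numbers, 5 for each row, row after row: the opening in per cent of the stroke, from 0 (shut) to 100 (fully open), then the shift along the tool's x, y, z in cm, then the turn about the tool's z in degrees. In form: [claw, x, y, z, roll, claw, x, y, z, roll, ...]. A call has exactly 5 rows; each row is the pose to reach, as a shift and turn from the pose commanded when the call began, along the tool's axes at that moment; what a row does not reach only later rows make up. A row lasts 1/12 s, in which the tool goes at most 41.7 mm and 7.16 degrees, less where a joint would pass 70% of its speed; a pose out of reach is approached as far as the arm can. A call with a gripper value outside its range is refused whole. The fingers move at their own pace and stop on an object; the grip force is fixed at half the most. Time passes only in rows, so rows that repeat a pose let the fingers close, or fill a call up. It gives the time, the measured TCP pose, the force, the opening and the grip force at its end, in the units of the state.
- monitor.read_state(): the state, without advancing time (a new reading comes with each control period).
- viewer.get_image(name): name is "side" or "top" or "wrist"; returns (picture, depth): 384x512x3 uint8, red, green, blue; 384x512 float32, mm along the optical axis (not along the pixel's ray), 0 where there is no reading.
- viewer.camera_model(name): a dict with "mtx" (3x3 intrinsics, pixels), "R" (3x3) and "t" (3): a world point X has camera coordinates R X + t. Camera axes: x right, y down, z forward; pixel columns grow to the right and rows downward; lengths in mm; the calibration is good to about 2 mm. A picture is of the moment at which its call begins: read the wrist's pose just before it. camera_model takes no time and is no camera call; for the wrist camera it gives the pose at the moment of the call.
- workorder.finish_job(): hands the job in; it is judged then, once.
The state is a dict: "clock": time; "qpos": joint angles; "qd": joint speeds; "tau": joint torques, N m; "eef_pos": TCP position; "tool_rot": TCP orientation; "force": force on the tool from outside, world axes, zero at the start; "torque": the same for the moment, N m; "width": finger opening in mm; "gripper_force": force on a finger pad.
Only numpy, scipy, OpenCV 4.12 (cv2) and the standard library are available. Lean on these libraries where they do the work, as an engineer would, in place of code of your own. Each camera call takes 0.05 s, during which the arm holds its last target. There are 200 camera calls.

## Task

Take the glue brush out of its sloped holder, dip its bristles right into the open cup without a handle, and drop the brush back into the same holder. Then put the cord spool into the sloped holder with the round pocket and the square bottle into the one with the square pocket, each upright and fully down on the pocket's floor. Do not shift or tip the cup, and leave the other things on the table where they are.

Things in the scene. Friction and masses are not known exactly. Their poses are not given: they have to be found in the camera images.
- brush: glue brush, round, 160 mm long, standing bristles down in the bore of its holder and sticking 80 mm out of it; bristles 26 mm long and up to 14 mm thick, then a steel ferrule 15 mm thick up to 58 mm, then a wooden handle 16 mm thick. Origin at the bristle tip, z along the handle towards its top
- brush_tip (a point): the bristle tip of the brush (same as its origin)
- spool: full spool of dark cord with two white flanges, a cylinder 47 mm in diameter (45 mm over the cord) and 80 mm tall, standing upright on the table. Origin at the centre of its underside, z up
- bottle: square bottle, body 44 x 44 mm and 66 mm tall with sides along its x and y, on top a round cap 30 mm in diameter and 14 mm tall (80 mm in all). Origin at the centre of its underside, z up
- cup: plain open cup without a handle, rim 84 mm in diameter, wall 4 mm, 60 mm tall, narrowing towards the foot, inner floor about 5 mm up; stands loose on the table. Origin at the centre of its underside, z up
- bore_holder: the brush's holder, fixed: white block 76 x 84 x 94 mm on a foot, its pocket axis leaning 30 degrees from vertical towards the robot. Origin: centre of the block's sloped underside; z along the pocket axis, out of the mouth (mouth face at z = 94 mm); y along the row. Round bore 26 mm in diameter, 80 mm deep. The three holders differ only in their pockets; in a row 110 mm apart, any order
- bore_floor (a point): centre of the floor of the brush's bore (axes as the holder)
- round_holder: holder with the round pocket, fixed: white block 76 x 84 x 94 mm on a foot, its pocket axis leaning 30 degrees from vertical towards the robot. Origin: centre of the block's sloped underside; z along the pocket axis, out of the mouth (mouth face at z = 94 mm); y along the row. Pocket 54 mm in diameter, 38 mm deep
- round_floor (a point): centre of the floor of the round pocket (axes as the holder)
- square_holder: holder with the square pocket, fixed: white block 76 x 84 x 94 mm on a foot, its pocket axis leaning 30 degrees from vertical towards the robot. Origin: centre of the block's sloped underside; z along the pocket axis, out of the mouth (mouth face at z = 94 mm); y along the row. Pocket 54 x 54 mm with sides along x and y, 38 mm deep
- square_floor (a point): centre of the floor of the square pocket (axes as the holder)
- tape: bystander: cardboard tape roll lying flat, 60 mm in diameter, 20 mm tall. Origin centre of underside
- screwdriver: bystander: screwdriver lying on the table, 150 mm long. Origin under its middle, x along it
- mug: bystander: white mug with a handle, 84 mm in diameter, 85 mm tall. Origin centre of underside
- jar: bystander: small closed jar, 48 mm in diameter, 55 mm tall. Origin centre of underside
- reel: bystander: low reel of dark cord lying flat, 60 mm in diameter, 26 mm tall (not the tall spool). Origin centre of underside
- marker: bystander: square marker pen lying on the table, 130 mm long, 16 mm thick. Origin under its middle, x along it
- pliers: bystander: pliers lying flat, 140 mm long, 16 mm tall. Origin under the pivot

How it is judged (in metres and radians):
On the way, in this order (a step that is already met when the one before it is completed fails the run):
1. the bristles are dipped into the cup, the tip at least 22 mm below the rim (horizontal distance between brush_tip and cup below 0.038 m and z of brush_tip in the frame of cup between 0 and 0.038 m), for 0.2 s.
2. the brush is back in its bore, fully down and let go (distance between brush and bore_floor below 0.016 m and z of brush in the frame of bore_floor below 0.006 m and angle between the z axis of brush and the z axis of bore_holder, either way round below 0.26 rad and contact force between the fingers and brush below 0.1 N and linear speed of brush below 0.02 m/s), for 0.2 s.
3. then the first of the spool and the bottle stands in its own pocket, fully down and let go (all of step 2 and ((distance between spool and round_floor below 0.016 m and z of spool in the frame of round_floor below 0.006 m and angle between the z axis of spool and the z axis of round_holder, either way round below 0.26 rad and contact force between the fingers and spool below 0.1 N and linear speed of spool below 0.02 m/s) or (distance between bottle and square_floor below 0.016 m and z of bottle in the frame of square_floor below 0.006 m and angle between the z axis of bottle and the z axis of square_holder, either way round below 0.26 rad and contact force between the fingers and bottle below 0.1 N and linear speed of bottle below 0.02 m/s))), for 0.2 s.
4. both stand in their pockets, the brush in its bore (all of step 2 and distance between spool and round_floor below 0.016 m and z of spool in the frame of round_floor below 0.006 m and angle between the z axis of spool and the z axis of round_holder, either way round below 0.26 rad and contact force between the fingers and spool below 0.1 N and linear speed of each of spool, bottle below 0.02 m/s and distance between bottle and square_floor below 0.016 m and z of bottle in the frame of square_floor below 0.006 m and angle between the z axis of bottle and the z axis of square_holder, either way round below 0.26 rad and contact force between the fingers and bottle below 0.1 N), for 0.2 s.
At the end, for the whole second after the job is handed in: Brush, spool and bottle stand at rest and let go in the bore, the round pocket and the square pocket: origin within 16 mm of the pocket floor's centre and at most 6 mm above the floor, axis within 15 degrees (0.26 rad) of the pocket's. The cup stands upright within 30 mm of its start (all of step 4 and distance of cup from where it was at the start of the episode below 0.03 m and angle between cup's own z axis and vertical below 0.2 rad); the robot touches nothing.
It fails at once if the cup is shifted by more than 30 mm or tipped by more than 0.35 rad (distance of cup from where it was at the start of the episode above 0.03 m or angle between cup's own z axis and vertical above 0.35 rad).
It fails at once if a bystander is shifted by more than 30 mm (distance of any of tape, screwdriver, mug, jar, pliers, reel, marker from where it was at the start of the episode above 0.03 m).
It also fails if it takes over 72 s, if anything falls off the work surface, if the arm or the gripper's body presses on something with over 40 N, if the wrist force passes 120 N, or if a joint passes its speed limit or range.

## Working session

There is one attempt and no reset: what is moved stays moved. The work goes in short steps, Python scripts to look and compute and a tool call to move; the robot and the scene stay as the last step left them, time stands still between calls to the robot, and variables do not carry over. Pictures are saved under pics/ and viewed, at most 10 in all, crops included, and the job is handed in when it is done.

Besides the shell and the picture viewer there is one more tool, called by a JSON object that holds its "api" and its "payload". arm_command: Moves the arm, as the interface text tells. Its arguments: {"type":"object","properties":{"series":{"type":"array","items":{"type":"number"}}},"required":["series"]}

```bash
mkdir -p pics; ls; cat > h.py <<'E'
import numpy as np, cv2
from cell import monitor, viewer, workorder
def grab(n):
    m=viewer.camera_model(n); im,d=viewer.get_image(n); return im,d,{k:np.array(v,float) for k,v in m.items()}
def cloud(d,m):
    v,u=np.mgrid[:d.shape[0],:d.shape[1]]
    c=np.stack([u,v,np.ones_like(u)],-1)@np.linalg.inv(m['mtx']).T*d[...,None]
    P=(c-m['t'])@m['R']; P[d<=0]=np.nan; return P
def save(n,im): cv2.imwrite('pics/'+n+'.png',cv2.cvtColor(im,cv2.COLOR_RGB2BGR))
E
python3 - <<'E'
from h import *
s=monitor.read_state(); print(s)
ims={}
for n in('top','side','wrist'):
    im,d,m=grab(n); np.savez(n+'0.npz',im=im,d=d,**m); save(n+'0',im); print(n,-m['R'].T@m['t'],m['R'][2]); ims[n]=im
save('both',cv2.resize(np.vstack([ims['top'],ims['side']]),(800//1,1200))[:600]) 
E
```

```text
pics
{'clock': 0.0, 'qpos': array([-1.22181478,  0.6293189 ,  0.03839212,  1.51836851, -0.02700179,
        0.99630023, -0.02002285]), 'qd': array([-5.70884131e-04, -6.68536023e-04,  1.30737918e-04, -5.52195738e-04,
       -6.24826778e-05,  9.35173053e-06, -1.17978646e-05]), 'tau': array([-2.40579857e-04, -5.63406122e+01,  1.22610636e+00, -1.93446869e+01,
        1.09899009e-02,  1.05933941e-02,  1.55421350e-06]), 'eef_pos': array([261.63814453, 594.33534407, 230.40565527]), 'tool_rot': array([-3.13971381e+00, -7.30664666e-06,  2.72682758e+00]), 'force': array([ 0.44821678, -0.04102642,  0.78810998]), 'torque': array([-0.03911736, -0.04262212, -0.00995885]), 'gripper_force': 0.0, 'width': 85.6098286268807}
top [ 306.14562289  -17.16063344 1378.08379441] [ 0.19978032  0.01835776 -0.97966873]
side [ 558.84858237 -862.44065557  726.9787476 ] [ 0.02201952  0.79985245 -0.59979263]
wrist [191.01680005 625.38494414 373.78153048] [ 0.27699435 -0.12208133 -0.95308461]
```

View pics/top0.png

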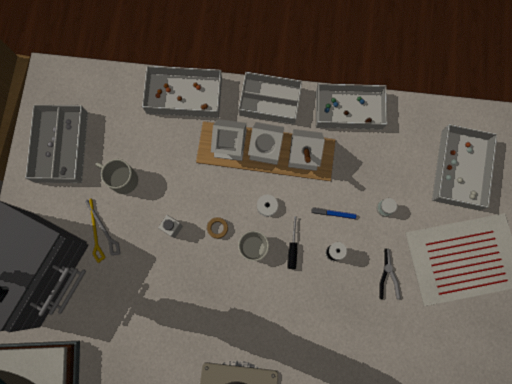

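View pics/side0.png

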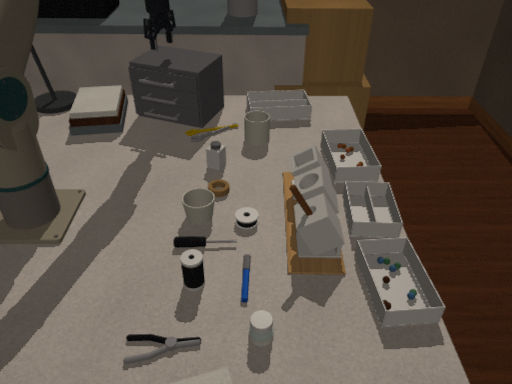

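```bash
cat > m1.py <<'E'
from h import *
def load(n):
    z=np.load(n+'0.npz'); return z['im'],z['d'],{k:z[k] for k in('mtx','R','t')}
im,d,m=load('top'); P=cloud(d,m)
for name,(u,v) in dict(cupA=(254,246),cupB=(118,176),spool=(337,252),reel=(267,205),bottle=(170,226),tape=(217,228),jar=(388,207),scr=(294,245),marker=(335,213),pl=(389,275)).items():
    Q=P[v-26:v+27,u-26:u+27].reshape(-1,3); h=Q[Q[:,2]>8]
    c=P[v-17:v+18,u-17:u+18].reshape(-1,3); zt=np.nanpercentile(c[:,2],97)
    T=c[c[:,2]>zt-6]; (cx,cy),(w,l),a=cv2.minAreaRect(T[:,:2].astype(np.float32))
    (ex,ey),r=cv2.minEnclosingCircle(T[:,:2].astype(np.float32))
    print(name,'top',round(zt,1),'rect',np.round([cx,cy,w,l,a],1),'circ',np.round([ex,ey,2*r],1))
print('table z',np.nanmedian(P[280:300,300:330,2]))
# holders
H=P[110:185,195:345].reshape(-1,3); H=H[H[:,2]>60]
print('holders ext',H.min(0),H.max(0))
ims,ds,ms=load('side'); S=cloud(ds,ms)
save('crop',np.vstack([cv2.resize(im[105:185,190:350],(800,400),interpolation=2)]))
save('crop2',cv2.resize(np.hstack([im[205:275,135:275],im[205:275,290:430]]),(800,200),interpolation=2))
E
python3 m1.py; python3 - <<'E'
import cv2,numpy as np
a=cv2.imread('pics/crop.png');b=cv2.imread('pics/crop2.png');cv2.imwrite('pics/c.png',np.vstack([a,b]))
E
```

```text
cupA top 60.8 rect [427.2   1.6  81.4  81.3  52.2] circ [426.9   2.4  83.1]
cupB top 86.6 rect [579.7 398.1  81.8  82.3   3.4] circ [580.5 399.1  84.4]
spool top 82.0 rect [ 436.4 -224.8   42.6   46.     5.8] circ [ 436.7 -224.7   46.1]
reel top 29.0 rect [550.1 -24.5  58.2  56.8   6.2] circ [549.5 -23.4  60.6]
bottle top 80.4 rect [456.1 237.6  28.2  28.3  50.6] circ [455.5 237.6  30.8]
tape top 22.4 rect [469.9 109.3  57.   56.7   7.1] circ [469.9 110.5  59.4]
jar top 56.8 rect [ 578.8 -361.9   40.1   42.9    9.3] circ [ 578.7 -362.1   44.1]
scr top 25.1 rect [ 439.7 -107.2   90.2   22.5    4.4] circ [ 439.4 -104.6   91.5]
marker top 15.6 rect [ 549.1 -220.8   99.7   15.3   87.9] circ [ 549.3 -220.9  100.4]
pl top 14.1 rect [ 389.7 -381.7   93.8   56.3    6.3] circ [ 385.7 -382.1  102.3]
table z -0.44319732198973905
holders ext [ 643.12609793 -157.16022264   60.16563696] [775.35961145 147.59112346 186.58629178]
```

View pics/c.png

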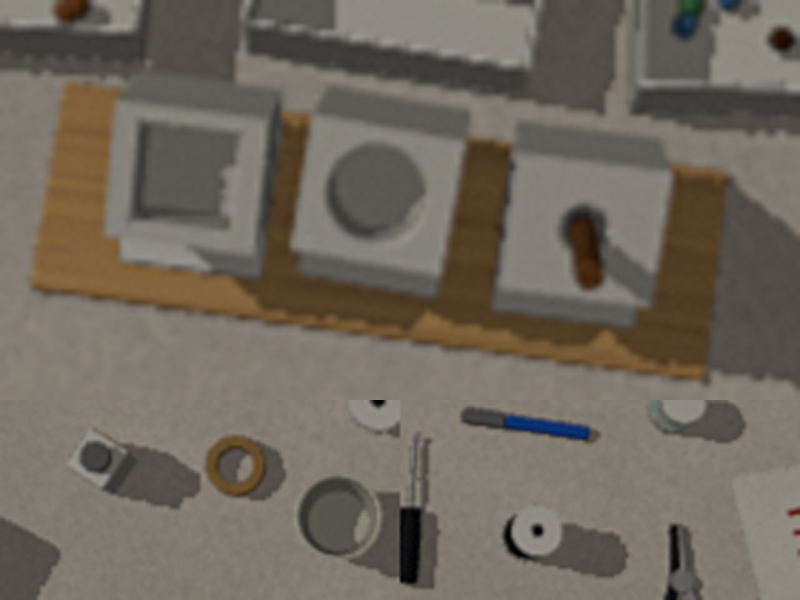

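```bash
cat > m2.py <<'E'
from m1 import load
from h import *
im,d,m=load('top'); P=cloud(d,m)
out={}
for n,(u,v) in dict(square=(228,140),round=(266,144),bore=(307,150)).items():
    Q=P[v-22:v+23,u-20:u+21].reshape(-1,3); Q=Q[Q[:,2]>60]
    n0=np.array([-.5,0,.866]); q=Q@n0; hist,e=np.histogram(q,60); k=e[hist.argmax()]; F=Q[abs(q-k)<6]
    for it in range(4):
        c=F.mean(0); w=np.linalg.svd(F-c)[2][2]; w*=np.sign(w[2]); F=Q[abs((Q-c)@w)<2.5]
    # in plane coords
    y=np.cross(w,[1,0,0.]); y/=np.linalg.norm(y); x=np.cross(y,w)
    p=np.c_[(F-c)@x,(F-c)@y].astype(np.float32); (a,b),wh,ang=cv2.minAreaRect(p)
    C=c+a*x+b*y; t=np.radians(ang); e=np.cos(t)*x+np.sin(t)*y; f=-np.sin(t)*x+np.cos(t)*y
    ey=max([e,f,-e,-f],key=lambda r:r[1])
    print(n,'mouth centre',C.round(1),'normal',w.round(3),'tilt',np.degrees(np.arccos(w[2])).round(1),'wh',np.round(wh,1),'ey',ey.round(3),'yaw',np.degrees(np.arctan2(-ey[0],ey[1])).round(1), 'nyaw',np.degrees(np.arctan2(-w[1],-w[0])).round(1))
# bottle body orientation
Q=P[205:248,148:195].reshape(-1,3); B=Q[(abs(Q[:,2]-66)<4)]
print('bottle body',cv2.minAreaRect(B[:,:2].astype(np.float32)))
# brush from both cams: brown colour, high
for cam,box in(('top',(130,190,285,330)),('side',(170,225,280,330))):
    i,dd,mm=load(cam); r0,r1,c0,c1=box; X=cloud(dd,mm)[r0:r1,c0:c1].reshape(-1,3); col=i[r0:r1,c0:c1].reshape(-1,3).astype(int)
    k=(col[:,0]-col[:,2]>35)&(X[:,2]>120); X=X[k]; c=X.mean(0); s=np.linalg.svd(X-c)[2][0]; s*=np.sign(s[2])
    print(cam,'brush n',k.sum(),'c',c.round(1),'dir',s.round(3),'top',X[X[:,2].argmax()].round(1), 'z',X[:,2].min(),X[:,2].max())
E
sed -i 's/^im,d,m=load/if __name__!="__main__": raise SystemExit\nim,d,m=load/' m1.py; sed -i '/^if __name__/,$d' m1.py; python3 m2.py
```

```text
square mouth centre [698.9  94.4 112.5] normal [-0.506  0.002  0.863] tilt 30.4 wh [105.1  76.8] ey [0.017 1.    0.007] yaw -1.0 nyaw -0.3
round mouth centre [ 7.007e+02 -3.000e-01  1.131e+02] normal [-0.496  0.024  0.868] tilt 29.7 wh [83.5 76.5] ey [0.068 0.998 0.011] yaw -3.9 nyaw -2.7
bore mouth centre [ 693.6 -114.9  112.8] normal [-0.506  0.006  0.863] tilt 30.4 wh [84. 77.] ey [ 0.01  1.   -0.  ] yaw -0.6 nyaw -0.6
bottle body ((455.9121398925781, 237.43092346191406), (45.20496368408203, 42.66330337524414), 62.76830291748047)
top brush n 46 c [ 662.4 -113.1  164.9] dir [-0.58  -0.023  0.815] top [ 653.3 -110.   186.6] z 121.74664354634795 186.58629177540655
side brush n 160 c [ 663.9 -121.5  154.4] dir [-0.533  0.051  0.845] top [ 652.1 -123.6  182.9] z 120.16698527965909 182.9193627454245
```

```bash
cat > m3.py <<'E'
from m1 import load
from h import *
for cam,(r0,r1,c0,c1) in dict(top=(115,185,195,345),side=(140,265,280,350)).items():
    i,d,m=load(cam); Q=cloud(d,m)[r0:r1,c0:c1].reshape(-1,3); Q=Q[(Q[:,2]>80)&(Q[:,0]>640)&(Q[:,0]<770)]
    c=np.array([698,-5,113.]); w=np.array([-.5,.01,.866])
    for it in range(8):
        F=Q[abs((Q-c)@w)<(6 if it<3 else 2.5)]; c=F.mean(0); w=np.linalg.svd(F-c)[2][2]; w*=np.sign(w[2])
    y=np.cross(w,[1,0,0.]);y/=np.linalg.norm(y); 
    h=np.array([w[0],w[1],0]); ey=np.cross(w,-np.array([-w[1],w[0],0])); ey=np.array([w[1],-w[0],0])/np.hypot(w[0],w[1]); ex=np.cross(ey,w)
    p=np.c_[F@ex,F@ey]
    print(cam,len(F),'n',w.round(4),'ey',ey.round(4),'tilt',np.degrees(np.arccos(w[2])))
    s=np.sort(p[:,1]); g=np.where(np.diff(s)>12)[0]; print('edges along row',[round(float(q),1) for k in g for q in(s[k],s[k+1])],s[0],s[-1])
    for lo,hi in zip(np.r_[s[0],s[g+1]],np.r_[s[g],s[-1]]):
        k=(p[:,1]>=lo)&(p[:,1]<=hi); xx=p[k,0]; l,u=np.percentile(xx,[.5,99.5])
        r=cv2.minAreaRect(p[k].astype(np.float32))
        C=(l+u)/2*ex+(lo+hi)/2*ey+(c@w)*w; print('  blk',round(u-l,1),round(hi-lo,1),'C',C.round(1),'rect',np.round(r[1],1),round(r[2],1))
E
python3 m3.py
```

```text
top 1089 n [-0.5002  0.0143  0.8658] ey [0.0285 0.9996 0.    ] tilt 30.024674728875127
edges along row [-53.2, -23.1, 62.2, 82.8] -137.34305114979298 166.7894155803039
  blk 75.9 84.2 C [ 693.7 -115.1  112.4] rect [76.9 84. ] 0.9
  blk 76.8 85.3 C [ 6.999e+02 -4.000e-01  1.141e+02] rect [83.5 76.5] 87.8
  blk 76.6 84.0 C [699.3 104.9 112.1] rect [76.8 84. ] 0.3
side 1213 n [-0.495   0.0162  0.8687] ey [0.0328 0.9995 0.    ] tilt 29.689717128558343
edges along row [-49.1, -26.0, 62.3, 80.1] -137.65884581529423 169.68583665851082
  blk 76.1 88.6 C [ 692.  -116.1  112.9] rect [76.9 88. ] 1.0
  blk 73.8 88.3 C [699.4  -4.7 115. ] rect [87.6 74.9] 87.7
  blk 75.9 89.5 C [698.  102.1 112.3] rect [76.  89.9] 0.9
```

{"api": "arm_command", "payload": {"series": [100,-3,-2.2,-0.6,-4.5,100,-6,-4.4,-1.2,-9,100,-9,-6.6,-1.8,-13.5,100,-12,-8.8,-2.4,-18,100,-15,-11,-3,-22.5]}}

```text
clock: 0.57
eef_pos: [355.3, 432.0, 261.3]
tool_rot: [-3.141, -0.0, 3.124]
force: [1.5, -0.7, -0.2]
width: 85.6
gripper_force: 0.0
```

{"api": "arm_command", "payload": {"series": [100,-2.1,-3.4,0,0,100,-4.2,-6.9,0,0,100,-6.2,-10.3,0,0,100,-8.3,-13.8,0,0,100,-10.4,-17.2,0,0]}}

```text
clock: 0.98
eef_pos: [455.5, 257.5, 261.3]
tool_rot: [-3.141, -0.0, 3.119]
force: [-0.3, 0.6, -0.5]
width: 85.1
gripper_force: 0.0
```

{"api": "arm_command", "payload": {"series": [100,-2.1,-3.4,0,0,100,-4.2,-6.9,0,0,100,-6.2,-10.3,0,0,100,-8.3,-13.8,0,0,100,-10.4,-17.2,0,0]}}

```text
clock: 1.4
eef_pos: [555.7, 83.2, 261.2]
tool_rot: [-3.141, -0.0, 3.119]
force: [1.0, 0.5, 0.9]
width: 84.9
gripper_force: 0.0
```

{"api": "arm_command", "payload": {"series": [100,-2.1,-3.4,0,0,100,-4.2,-6.9,0,0,100,-6.2,-10.3,0,0,100,-8.3,-13.8,0,0,100,-10.4,-17.2,0,0]}}

```text
clock: 1.82
eef_pos: [655.8, -91.1, 261.0]
tool_rot: [-3.142, -0.001, 3.119]
force: [0.6, 1.4, 0.1]
width: 85.5
gripper_force: 0.0
```

```bash
cat > m4.py <<'E'
from h import *
import sys
tag=sys.argv[1]
print(monitor.read_state()['eef_pos'].round(1),monitor.read_state()['tool_rot'].round(3))
im,d,m=grab('wrist'); np.savez('wrist%s.npz'%tag,im=im,d=d,**m); save('w'+tag,im)
P=cloud(d,m); col=im.astype(int)
k=(col[...,0]-col[...,2]>30)&(P[...,2]>105)&(P[...,0]<720)&(abs(P[...,1]+115)<40)
X=P[k]; print('brush',len(X))
if len(X)>20:
    c=X.mean(0); s=np.linalg.svd(X-c)[2][0]; s*=np.sign(s[2]); print('c',c.round(1),'dir',s.round(3),'zmin/max',X[:,2].min(),X[:,2].max())
    for z in range(120,190,10):
        q=X[abs(X[:,2]-z)<4]
        if len(q)>3: print(z,q[:,0].min().round(1),q[:,0].max().round(1),'y',q[:,1].min().round(1),q[:,1].max().round(1))
E
python3 m4.py 1
```

```text
[655.8 -91.1 261. ] [-3.142e+00 -1.000e-03  3.119e+00]
brush 585
c [ 659.1 -113.5  168.1] dir [-0.574 -0.054  0.817] zmin/max 106.54037905236692 184.7321777916349
120 685.1 696.2 y -117.4 -75.0
130 680.4 689.0 y -116.7 -108.1
140 672.5 683.1 y -116.9 -107.9
150 665.6 677.6 y -117.1 -107.8
160 660.7 672.1 y -116.8 -107.9
170 654.0 665.1 y -116.6 -107.7
180 642.7 659.8 y -122.3 -107.7
```

View pics/w1.png

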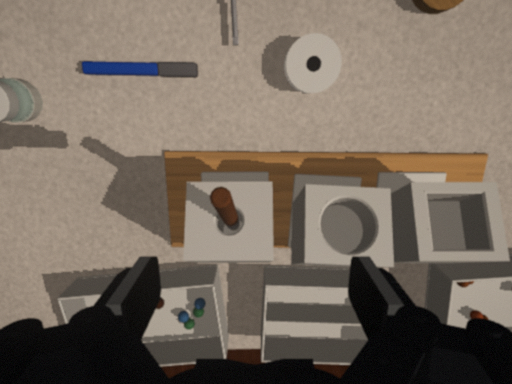

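```bash
cat > m5.py <<'E'
from h import *
z=np.load('wrist1.npz'); m={k:z[k] for k in('mtx','R','t')}; P=cloud(z['d'],m); Q=P.reshape(-1,3)
print('cam',(-m['R'].T@m['t']).round(1))
Q=Q[(Q[:,2]>80)&(Q[:,0]>640)&(Q[:,0]<770)]
c=np.array([698,-5,113.]); w=np.array([-.5,.01,.866])
for it in range(8):
    F=Q[abs((Q-c)@w)<(6 if it<3 else 2.5)]; c=F.mean(0); w=np.linalg.svd(F-c)[2][2]; w*=np.sign(w[2])
ey=np.array([w[1],-w[0],0])/np.hypot(w[0],w[1]); ex=np.cross(ey,w)
print('n',w.round(4),'ey',ey.round(4))
p=np.c_[F@ex,F@ey]; s=np.sort(p[:,1]); g=np.where(np.diff(s)>12)[0]
for lo,hi in zip(np.r_[s[0],s[g+1]],np.r_[s[g],s[-1]]):
    k=(p[:,1]>=lo)&(p[:,1]<=hi); (a,b),wh,an=cv2.minAreaRect(p[k].astype(np.float32))
    print('blk',(a*ex+b*ey+(c@w)*w).round(1),np.round(wh,1),round(an,1))
H=(P-c)@w
k=(H>8)&(H<85)&(abs(P[...,1]+115)<25)&(P[...,0]<720)&(P[...,0]>630)&(P[...,2]>100)
for lo in range(8,84,12):
    q=P[k&(H>=lo)&(H<lo+12)]; print(lo,len(q),'y',np.percentile(q[:,1],[2,98]).round(1),'x',q[:,0].mean().round(1),'z',q[:,2].mean().round(1))
E
python3 m5.py
```

```text
cam [578.6 -89.7 404.4]
n [-0.5006  0.0131  0.8656] ey [0.0262 0.9997 0.    ]
blk [ 693.  -116.2  113.9] [75.6 84.3] 0.1
blk [699.5  -1.6 115.9] [84.  76.2] 87.5
blk [699.1 103.7 114.1] [75.8 85.7] 0.1
8 32 y [-119.  -108.2] x 687.1 z 126.4
20 42 y [-121.3 -108.1] x 681.1 z 136.4
32 46 y [-121.3 -107.9] x 674.3 z 147.4
44 48 y [-121.3 -107.8] x 668.6 z 157.8
56 57 y [-121.2 -107.7] x 662.8 z 167.8
68 230 y [-122.3 -107.8] x 651.4 z 179.4
80 184 y [-121.2 -109.8] x 648.5 z 181.3
```

{"api": "arm_command", "payload": {"series": [100,-1.9,-2.3,0,0,100,-1.9,-2.3,3.5,0,100,-1.9,-2.3,7,0,100,-1.9,-2.3,10.5,0,100,-1.9,-2.3,13.3,0]}}

```text
clock: 2.28
eef_pos: [672.4, -112.1, 125.3]
tool_rot: [3.141, -0.003, 3.119]
force: [-0.1, 0.2, -0.1]
width: 85.4
gripper_force: 0.0
```

{"api": "arm_command", "payload": {"series": [100,0,0,0,0,0,0,0,0,0,0,0,0,0,0,0,0,0,0,0,0,0,0,0,0]}}

```text
clock: 2.7
eef_pos: [675.4, -112.5, 130.8]
tool_rot: [-3.141, 0.004, 3.12]
force: [-0.6, 0.2, 0.0]
width: 38.6
gripper_force: 0.0
```

{"api": "arm_command", "payload": {"series": [0,0,0,0,0,0,0,0,0,0,0,0,0,0,0,0,0,0,0,0,0,0,0,0,0]}}

```text
clock: 3.12
eef_pos: [674.5, -113.1, 129.7]
tool_rot: [-3.141, 0.002, 3.119]
force: [-1.4, -1.3, 7.3]
width: 14.4
gripper_force: 58.4
```

{"api": "arm_command", "payload": {"series": [0,0.5,0,-0.87,0,0,1.5,0,-2.6,0,0,2.5,0,-4.33,0,0,3.5,0,-6.06,0,0,4.5,0,-7.8,0]}}

```text
clock: 3.53
eef_pos: [627.7, -111.0, 207.2]
tool_rot: [3.141, -0.001, 3.12]
force: [-0.4, 0.3, -0.3]
width: 14.3
gripper_force: 58.7
```

{"api": "arm_command", "payload": {"series": [0,1,0,-1.73,0,0,1.5,0,-2.6,0,0,2,0,-4,0,0,2.5,0,-5,0,0,2.5,0,-5,0]}}

```text
clock: 3.95
eef_pos: [604.2, -111.0, 258.6]
tool_rot: [-3.141, 0.003, 3.119]
force: [-0.2, -0.2, -0.0]
width: 13.8
gripper_force: 58.6
```

```bash
cat > m6.py <<'E'
from h import *
import sys
im,d,m=grab('side'); np.savez('side1.npz',im=im,d=d,**m); t=monitor.read_state()['eef_pos']; print(t.round(1),monitor.read_state()['width'])
P=cloud(d,m); np.set_printoptions(suppress=True)
k=(abs(P[...,1]-t[1])<25)&(P[...,2]<t[2]-3)&(P[...,2]>t[2]-140)&(abs(P[...,0]-t[0]-40)<90)&(P[...,2]>118)
X=P[k]; k0=k
c=np.median(X,0); s=np.linalg.svd(X-X.mean(0))[2][0]; s*=np.sign(s[2]); print('n',len(X),'c',c.round(1),'dir',s.round(3),'lowest',X[X[:,2].argmin()].round(1), np.round([X.min(0),X.max(0)],1))
u,v=(m['mtx']@(m['R']@t+m['t']))[:2]/(m['R']@t+m['t'])[2]; u,v=int(u),int(v); print(u,v)
save(sys.argv[1],cv2.resize(im[max(0,v-80):v+100,max(0,u-100):u+120],None,fx=2.5,fy=2.5))
E
python3 m6.py s1
```

```text
[ 604.3 -110.9  257.3] 14.221980593170546
n 465 c [ 649.9 -117.6  187.3] dir [-0.657 -0.046  0.752] lowest [ 699.2 -135.9  118. ] [[ 603.3 -135.9  118. ]
 [ 733.   -86.   254.2]]
272 154
```

View pics/s1.png

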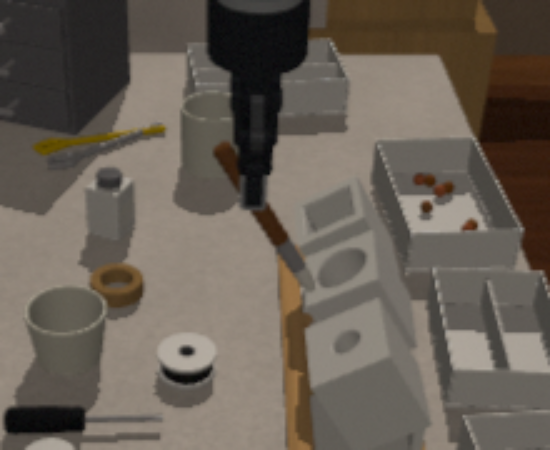

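```bash
python3 - <<'E'
from h import *
z=np.load('side1.npz'); m={k:z[k] for k in('mtx','R','t')}; P=cloud(z['d'],m)
t=np.array([604.3,-110.9,257.3]); g=t+[0,0,19]; a=np.array([.5,0,-.866])
for it in range(4):
    s=(P-g)@a; r=np.linalg.norm(P-g-s[...,None]*a-np.array([0,-5,3]),axis=-1)
    k=(s>25)&(s<150)&(r<(16 if it<2 else 11)); X=P[k]; 
    a2=np.linalg.svd(X-X.mean(0))[2][0]; a2*=-np.sign(a2[2]); a=a2
    print(len(X),a2.round(3),'tilt',np.degrees(np.arccos(-a2[2])).round(1),'smax',s[k].max().round(1),X[s[k].argsort()[-8:]].mean(0).round(1))
    g=X.mean(0)-a*((X.mean(0)-t-[0,0,19])@a)+np.array([0,5,-3])
print('grasp on axis',g.round(1))
s=s[k];
for lo in range(20,150,10):
    q=X[(s>=lo)&(s<lo+10)]
    if len(q): print(lo,len(q),q.mean(0).round(1))
E
```

```text
257 [ 0.501 -0.011 -0.865] tilt 30.1 smax 119.6 [ 656.4 -117.4  173.7]
252 [ 0.504 -0.013 -0.864] tilt 30.3 smax 117.1 [ 656.4 -117.4  173.7]
252 [ 0.504 -0.013 -0.864] tilt 30.3 smax 117.1 [ 656.4 -117.4  173.7]
252 [ 0.504 -0.013 -0.864] tilt 30.3 smax 117.1 [ 656.4 -117.4  173.7]
grasp on axis [ 599.3 -111.9  270.5]
20 18 [ 613.9 -117.   247.3]
30 32 [ 618.5 -117.1  241.3]
40 31 [ 623.2 -117.5  232.6]
50 30 [ 627.8 -117.8  223.8]
60 29 [ 633.3 -117.6  215.3]
70 31 [ 638.7 -118.5  207.1]
80 26 [ 643.4 -118.5  197.9]
90 24 [ 648.5 -118.1  189.1]
100 24 [ 653.8 -117.8  180.7]
110 7 [ 656.  -117.3  172.9]
```

{"api": "arm_command", "payload": {"series": [0,2.6,2,0.6,7,0,5.2,4,1.2,14,0,7.8,6,1.8,21,0,10.4,8,2.4,28,0,13,10,3,35]}}

```text
clock: 4.42
eef_pos: [474.6, -7.1, 225.1]
tool_rot: [-3.141, -0.001, 2.502]
force: [0.8, 1.1, -0.8]
width: 14.1
gripper_force: 58.5
```

```bash
python3 - <<'E'
from h import *
s=monitor.read_state(); print(s['eef_pos'],s['tool_rot'],s['qpos'].round(2))
y=s['tool_rot'][2]; d=np.array([413,45])-s['eef_pos'][:2]; print(d@[np.cos(y),np.sin(y)],d@[np.sin(y),-np.cos(y)])
E
```

```text
[474.64085179  -7.14573856 225.13965999] [-3.14080751e+00 -1.17327213e-03  2.50230365e+00] [-0.16  0.39  0.16  2.   -0.09  0.76  0.98]
80.57947762256862 5.071532862890926
```

{"api": "arm_command", "payload": {"series": [0,1.6,0.1,0,7,0,3.2,0.2,0.6,14,0,4.8,0.3,1.4,21,0,6.4,0.4,2.2,28,0,8.1,0.5,3,35.5]}}

```text
clock: 4.83
eef_pos: [413.3, 44.4, 195.4]
tool_rot: [-3.141, 0.0, 1.889]
force: [-0.4, -0.8, 0.1]
width: 13.7
gripper_force: 58.5
```

```bash
python3 - <<'E'
from h import *
s=monitor.read_state(); t=s['eef_pos']; print(t,s['tool_rot'],s['qpos'].round(2))
im,d,m=grab('top'); P=cloud(d,m); Q=P[(P[...,2]>40)&(abs(P[...,0]-427)<60)&(abs(P[...,1]-2)<60)]
# cup rim now; brush points
rim=Q[(abs(Q[:,2]-59)<4)]; print('rim',len(rim),cv2.minEnclosingCircle(rim[:,:2].astype(np.float32)))
im,d,m=grab('side'); P=cloud(d,m)
y=s['tool_rot'][2]; h=-np.array([np.cos(y),np.sin(y),0]); a=.5*h+np.array([0,0,-.866]); g=t+[0,0,19]
k=0
S=(P-g)@a; r=np.linalg.norm(P-g-S[...,None]*a,axis=-1); k=(S>25)&(S<140)&(r<18); X=P[k]; S=S[k]
for lo in range(20,140,10):
    q=X[(S>=lo)&(S<lo+10)]
    if len(q): print(lo,len(q),q.mean(0).round(1), q[:,0].min().round(1),q[:,0].max().round(1))
E
```

```text
[413.29184542  44.42723947 195.44730353] [-3.14096474e+00  3.09418036e-04  1.88900137e+00] [-0.41  0.38  0.31  2.18 -0.2   0.61  0.36]
rim 82 ((426.7986145019531, 1.381777048110962), 41.30398941040039)
20 15 [410.5  35.2 187. ] 403.5 417.6
30 26 [411.7  30.8 181.3] 403.2 417.9
40 28 [413.3  26.  172.8] 405.5 420.3
50 26 [414.5  20.5 164. ] 408.1 421.9
60 25 [416.5  16.  155.5] 409.8 422.6
70 26 [417.7  10.4 147.1] 410.0 424.2
80 25 [418.8   5.8 138.1] 412.2 424.4
90 25 [420.2   2.3 128.7] 411.9 426.4
100 21 [421.4  -2.7 120.4] 414.6 426.4
110 15 [422.2  -6.8 112.6] 416.4 426.7
```

{"api": "arm_command", "payload": {"series": [0,0,0.3,1.5,0,0,0,0.3,3.5,0,0,0,0.3,5.5,0,0,0,0.3,7,0,0,0,0.3,8.2,0]}}

```text
clock: 5.35
eef_pos: [417.3, 44.4, 112.9]
tool_rot: [-3.141, 0.0, 1.897]
force: [-0.0, -0.8, -0.1]
width: 14.0
gripper_force: 58.5
```

{"api": "arm_command", "payload": {"series": [0,0,0,0,0,0,0,0,0,0,0,0,0,0,0,0,0,0,0,0,0,0,0,0,0]}}

```text
clock: 5.77
eef_pos: [417.4, 44.9, 115.0]
tool_rot: [3.14, 0.0, 1.895]
force: [-0.1, -0.9, -0.1]
width: 14.4
gripper_force: 58.6
```

```bash
python3 - <<'E'
from h import *
s=monitor.read_state(); t=s['eef_pos']; print(t,s['tool_rot'],s['qpos'].round(2))
im,d,m=grab('side'); g=m['mtx']@(m['R']@np.array([427,2,50.])+m['t']); u,v=(g[:2]/g[2]).astype(int)
save('dip',cv2.resize(im[v-60:v+50,u-70:u+70],None,fx=4,fy=4))
E
```

```text
[417.36093727  44.9284937  115.00878892] [3.13985036e+00 2.76654120e-04 1.89537097e+00] [-0.32  0.53  0.21  2.25 -0.29  0.38  0.45]
```

View pics/dip.png

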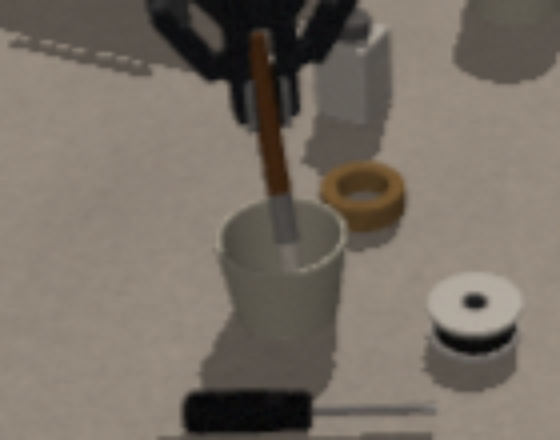

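{"api": "arm_command", "payload": {"series": [0,0,0,0.6,0,0,0,0,0.6,0,0,0,0,0.6,0,0,0,0,0.6,0,0,0,0,-1,0]}}

```text
clock: 6.23
eef_pos: [415.1, 44.7, 122.9]
tool_rot: [-3.137, -0.001, 1.895]
force: [-0.8, 0.8, -0.0]
width: 14.1
gripper_force: 58.5
```

{"api": "arm_command", "payload": {"series": [0,0,0,-3,0,0,0,0,-6,0,0,0,0,-9,0,0,0,0,-11.5,-7,0,0,0,-13,-14]}}

```text
clock: 6.65
eef_pos: [417.6, 44.9, 256.9]
tool_rot: [3.138, 0.002, 2.145]
force: [0.3, 0.7, -2.3]
width: 14.5
gripper_force: 58.6
```

```bash
cat > go.py <<'E'
from h import *
import sys
s=monitor.read_state(); y=s['tool_rot'][2]; d=np.array([float(v) for v in sys.argv[1:4]])-s['eef_pos']
print(s['clock'],s['eef_pos'].round(1),'yaw',np.degrees(y).round(2),'q7',s['qpos'][6].round(2),'q',s['qpos'].round(2))
print('tool cm x %.2f y %.2f z %.2f'%((d[0]*np.cos(y)+d[1]*np.sin(y))/10,(d[0]*np.sin(y)-d[1]*np.cos(y))/10,-d[2]/10),'turn',np.round((np.degrees(y)-float(sys.argv[4])),2),'dist',np.linalg.norm(d).round(0))
E
python3 go.py 604.3 -110.9 257.5 178.7
```

```text
6.65 [417.6  44.9 256.9] yaw 122.9 q7 0.53 q [-0.41  0.27  0.3   2.09 -0.11  0.79  0.53]
tool cm x -23.22 y 7.22 z -0.06 turn -55.8 dist 243.0
```

{"api": "arm_command", "payload": {"series": [0,-3.1,1,0,-7,0,-6.2,2,0,-14,0,-9.3,3,0,-21,0,-12.4,4,0,-28,0,-15.5,4.8,0,-35]}}

```text
clock: 7.07
eef_pos: [541.6, -60.7, 254.3]
tool_rot: [3.141, -0.0, 2.757]
force: [0.8, 0.4, -0.4]
width: 13.9
gripper_force: 58.6
```

```bash
python3 go.py 604.3 -110.9 257.5 178.7
```

```text
7.0667 [541.6 -60.7 254.3] yaw 157.94 q7 1.33 q [-0.05  0.45  0.16  1.79 -0.09  0.91  1.33]
tool cm x -7.70 y -2.30 z -0.32 turn -20.76 dist 80.0
```

{"api": "arm_command", "payload": {"series": [0,-2.6,-0.8,0,-7,0,-5.2,-1.6,0,-14,0,-7.7,-2.3,-0.2,-20.8,0,-7.7,-2.3,-0.2,-20.8,0,-7.7,-2.3,-0.2,-20.8]}}

```text
clock: 7.48
eef_pos: [602.9, -111.9, 255.6]
tool_rot: [-3.142, -0.001, 3.11]
force: [0.1, -0.0, -1.0]
width: 14.3
gripper_force: 58.5
```

{"api": "arm_command", "payload": {"series": [0,0,0,0,0,0,0,0,0,0,0,0,0,0,0,0,0,0,0,0,0,0,0,0,0]}}

```text
clock: 7.9
eef_pos: [602.7, -109.9, 256.5]
tool_rot: [3.142, 0.0, 3.114]
force: [-0.4, 0.4, -1.0]
width: 14.2
gripper_force: 58.6
```

```bash
python3 go.py 604.3 -110.9 257.5 178.7; python3 - <<'E'
from h import *
t=monitor.read_state()['eef_pos']
im,d,m=grab('side'); P=cloud(d,m)
a=np.array([.503,-.01,-.865]); g=t+[-4,0,14]
S=(P-g)@a; r=np.linalg.norm(P-g-S[...,None]*a-np.array([0,-5,3]),axis=-1); k=(S>25)&(S<150)&(r<12); X=P[k]; S=S[k]
v=np.linalg.svd(X-X.mean(0))[2][0]; v*=-np.sign(v[2]); print(v.round(3))
for lo in range(20,140,20):
    q=X[(S>=lo)&(S<lo+10)]
    if len(q): print(lo,len(q),q.mean(0).round(1))
E
```

```text
7.9 [ 602.7 -109.9  256.5] yaw 178.41 q7 1.71 q [ 0.1   0.55  0.06  1.6  -0.04  1.    1.71]
tool cm x -0.16 y -0.10 z -0.10 turn -0.29 dist 2.0
[ 0.503 -0.012 -0.864]
20 18 [ 611.  -116.2  246. ]
40 33 [ 620.8 -116.2  231.5]
60 29 [ 630.6 -117.5  214.2]
80 27 [ 641.  -117.4  197.2]
100 23 [ 650.6 -117.4  179.4]
```

{"api": "arm_command", "payload": {"series": [0,-1.2,-0.15,2.2,0,0,-2.6,-0.15,4.9,0,0,-2.6,-0.15,4.9,0,0,-3.1,-0.15,5.8,0,0,-3.6,-0.15,6.6,0]}}

```text
clock: 8.37
eef_pos: [639.3, -113.2, 190.7]
tool_rot: [-3.141, 0.001, 3.113]
force: [-0.0, -0.3, -0.0]
width: 14.4
gripper_force: 58.6
```

{"api": "arm_command", "payload": {"series": [0,-0.5,0,0.87,0,0,-1,0,1.73,0,0,-1.5,0,2.6,0,0,-2,0,3.46,0,0,-2.5,0,4.33,0]}}

```text
clock: 8.78
eef_pos: [664.4, -113.8, 146.3]
tool_rot: [3.142, 0.0, 3.113]
force: [0.2, 0.3, 1.1]
width: 14.3
gripper_force: 58.5
```

```bash
python3 go.py 673.5 -113.1 131.5 178.7; python3 -c "
from h import *
s=monitor.read_state();print(s['force'],s['width'])"
```

```text
8.7833 [ 664.4 -113.8  146.3] yaw 178.37 q7 1.71 q [ 0.1   0.75  0.05  1.52 -0.05  0.86  1.71]
tool cm x -0.91 y 0.09 z 1.48 turn -0.33 dist 17.0
[0.23059965 0.3137173  1.09152377] 14.29529784184433
```

{"api": "arm_command", "payload": {"series": [0,-0.45,0,0.75,0,0,-0.9,0,1.5,0,0,-0.9,0,1.5,0,100,-0.9,0,1.5,0,100,-0.9,0,1.5,0]}}

```text
clock: 9.2
eef_pos: [672.5, -114.1, 132.1]
tool_rot: [3.142, -0.001, 3.113]
force: [-0.5, -0.4, -0.3]
width: 37.4
gripper_force: 0.0
```

{"api": "arm_command", "payload": {"series": [100,0,0,0,0,100,0,0,0,0,100,0,0,0,0,100,0,0,-3,0,100,0,0,-6,0]}}

```text
clock: 9.62
eef_pos: [671.0, -113.7, 190.8]
tool_rot: [3.141, -0.005, 3.113]
force: [0.6, -0.6, 0.9]
width: 85.4
gripper_force: 0.0
```

{"api": "arm_command", "payload": {"series": [100,2,0,-3,0,100,4,0,-6,0,100,4,0,-9,0,100,4,0,-9,0,100,4,0,-9,0]}}

```text
clock: 10.03
eef_pos: [633.9, -113.1, 284.8]
tool_rot: [-3.141, 0.005, 3.113]
force: [-0.9, 0.1, -0.5]
width: 85.4
gripper_force: 0.0
```

```bash
python3 m4.py 2; python3 - <<'E'
from h import *
z=np.load('wrist2.npz'); m={k:z[k] for k in('mtx','R','t')}; P=cloud(z['d'],m)
C=np.array([693,-116,113.5]); w=np.array([-.5006,.0131,.8656]); H=(P-C)@w
k=(H>8)&(H<110)&(abs(P[...,1]+115)<25)&(P[...,0]<720)&(P[...,0]>600)&(P[...,2]>100)
print('top height above mouth',np.percentile(H[k],[50,95,99]))
E
python3 go.py 437 -225 200 178.7
```

```text
[ 633.9 -113.1  284.8] [-3.141  0.005  3.113]
brush 352
c [ 654.9 -112.9  174. ] dir [-0.613 -0.048  0.788] zmin/max 115.95191698204503 185.52006489781468
120 690.9 694.3 y -116.1 -109.8
130 684.5 689.3 y -115.9 -109.9
140 676.5 682.3 y -114.7 -107.9
150 672.4 677.2 y -115.5 -107.9
160 665.6 670.9 y -114.4 -108.1
170 658.4 665.8 y -114.3 -107.3
180 643.0 659.9 y -120.3 -106.4
top height above mouth [79.64014877 81.61212384 82.25997524]
10.0833 [ 633.  -112.9  282.8] yaw 178.37 q7 1.71 q [ 0.09  0.57  0.06  1.48 -0.04  1.09  1.71]
tool cm x 19.27 y -11.77 z 8.28 turn -0.33 dist 241.0
```

{"api": "arm_command", "payload": {"series": [100,3.2,-2,1,0,100,6.4,-4,2,0,100,9.6,-6,3,0,100,12.8,-7.9,4,0,100,16,-9.8,5,0]}}

```text
clock: 10.5
eef_pos: [467.7, -206.5, 230.2]
tool_rot: [3.141, -0.003, 3.114]
force: [0.1, -1.4, 0.6]
width: 85.3
gripper_force: 0.0
```

{"api": "arm_command", "payload": {"series": [100,2,-1.2,2,0,100,3.3,-2,4,0,100,3.3,-2,4,0,100,3.3,-2,4,0,100,3.3,-2,4,0]}}

```text
clock: 10.92
eef_pos: [438.1, -224.7, 192.1]
tool_rot: [3.141, 0.001, 3.114]
force: [0.4, 0.7, -0.4]
width: 85.0
gripper_force: 0.0
```

```bash
python3 go.py 436.7 -224.8 58 178.4; python3 - <<'E'
from h import *
im,d,m=grab('wrist'); P=cloud(d,m); Q=P[(abs(P[...,2]-80)<6)&(abs(P[...,0]-437)<40)&(abs(P[...,1]+225)<40)]
print(len(Q),Q[:,2].mean() if len(Q) else 0, cv2.minEnclosingCircle(Q[:,:2].astype(np.float32)) if len(Q) else 0)
E
```

```text
10.9167 [ 438.1 -224.7  192.1] yaw 178.44 q7 2.01 q [ 0.37  0.46  0.06  1.99 -0.05  0.69  2.01]
tool cm x 0.14 y -0.01 z 13.41 turn 0.04 dist 134.0
2508 80.82096737951076 ((436.0401306152344, -226.34169006347656), 23.49440574645996)
```

{"api": "arm_command", "payload": {"series": [100,0.2,-0.1,3.5,0,100,0.2,-0.1,7,0,100,0.2,-0.1,10.5,0,100,0.2,-0.1,13.4,0,100,0.2,-0.1,13.4,0]}}

```text
clock: 11.38
eef_pos: [433.5, -224.0, 54.0]
tool_rot: [3.138, -0.006, 3.116]
force: [-0.4, 0.6, 0.8]
width: 85.4
gripper_force: 0.0
```

{"api": "arm_command", "payload": {"series": [0,0,0,0,0,0,0,0,0,0,0,0,0,0,0,0,0,0,0,0,0,0,0,0,0]}}

```text
clock: 11.8
eef_pos: [436.5, -226.8, 60.5]
tool_rot: [-3.14, 0.005, 3.113]
force: [0.1, 1.1, 6.4]
width: 44.7
gripper_force: 60.0
```

{"api": "arm_command", "payload": {"series": [0,0,0,0,0,0,0,0,0,0,0,0,0,0,0,0,0,0,0,0,0,0,0,0,0]}}

```text
clock: 12.22
eef_pos: [436.4, -226.9, 60.5]
tool_rot: [-3.14, 0.005, 3.113]
force: [-1.5, 1.4, 5.9]
width: 44.8
gripper_force: 60.1
```

{"api": "arm_command", "payload": {"series": [0,0.35,0,-0.05,0,0,0.7,0,-0.12,0,0,1.05,0,-0.2,0,0,1.4,0,-0.22,0,0,1.75,0,-0.25,0]}}

```text
clock: 12.63
eef_pos: [416.5, -225.9, 60.9]
tool_rot: [-3.141, 0.0, 3.113]
force: [0.8, 0.4, -0.8]
width: 44.6
gripper_force: 61.1
```

{"api": "arm_command", "payload": {"series": [0,0.35,0,0,0,0,0.7,0,0,0,0,1.05,0,0.02,0,0,1.4,0,0.04,0,0,1.8,0,0.06,0]}}

```text
clock: 13.05
eef_pos: [404.9, -225.7, 61.9]
tool_rot: [-3.139, 0.011, 3.115]
force: [8.2, 4.5, 20.9]
width: 44.6
gripper_force: 62.8
```

```bash
cat > tilt.py <<'E'
from h import *
import sys
s=monitor.read_state(); t=s['eef_pos']; print(t.round(1),s['force'].round(1),s['width'])
im,d,m=grab('side'); g=m['mtx']@(m['R']@t+m['t']); u,v=(g[:2]/g[2]).astype(int)
P=cloud(d,m); np.savez('tilt.npz',P=P,im=im,t=t)
save(sys.argv[1],cv2.resize(im[max(v-60,0):v+60,max(u-80,0):u+80],None,fx=4,fy=4))
E
python3 tilt.py t1
```

```text
[ 404.9 -225.7   61.9] [ 8.2  4.5 20.9] 44.60460652254848
```

View pics/t1.png

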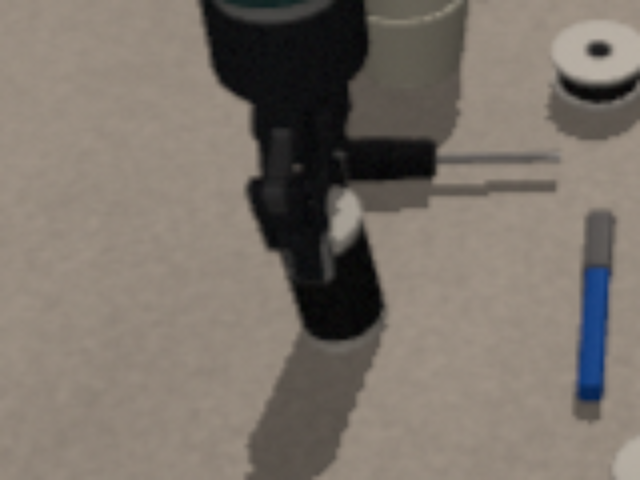

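{"api": "arm_command", "payload": {"series": [0,0.3,0,-0.05,0,0,0.6,0,-0.05,0,0,0.9,0,0,0,0,0.9,0,0,0,0,0.9,0,-2,0]}}

```text
clock: 13.52
eef_pos: [388.3, -224.1, 78.1]
tool_rot: [3.139, -0.005, 3.113]
force: [0.0, -0.2, -1.4]
width: 44.7
gripper_force: 61.8
```

{"api": "arm_command", "payload": {"series": [0,0,0,-3,0,0,0,0,-6,0,0,0,0,-9,0,0,0,0,-12,0,0,0,0,-15,0]}}

```text
clock: 13.93
eef_pos: [388.3, -224.8, 230.6]
tool_rot: [3.141, -0.003, 3.112]
force: [0.0, -0.5, -1.0]
width: 44.6
gripper_force: 61.8
```

```bash
cat > ang.py <<'E'
from h import *
s=monitor.read_state(); t=s['eef_pos']; print(t.round(1),s['force'].round(1),s['width'].round(1))
im,d,m=grab('side'); P=cloud(d,m); 
k=(abs(P[...,1]-t[1]+10)<25)&(abs(P[...,0]-t[0]-15)<70)&(P[...,2]<t[2]-4)&(P[...,2]>t[2]-90); X=P[k]
r=[]
for z in np.arange(X[:,2].min()+4,t[2]-6,6):
    q=X[abs(X[:,2]-z)<3]
    if len(q)>8: r.append([z,q[:,0].min(),q[:,0].max(),q[:,1].min()]); print(np.round(r[-1],1),len(q))
E
python3 ang.py; python3 go.py 640 -2 250 178.4
```

```text
13.9333 [ 388.3 -224.8  230.6] yaw 178.31 q7 2.04 q [ 0.41  0.35  0.06  2.05 -0.03  0.74  2.04]
tool cm x -24.51 y 23.01 z -1.94 turn -0.09 dist 337.0Traceback (most recent call last):
  File "ang.py", line 2, in <module>
    s=monitor.read_state(); t=s['eef_pos']; print(t.round(1),s['force'].round(1),s['width'].round(1))
                                                                                 ^^^^^^^^^^^^^^^^
AttributeError: 'float' object has no attribute 'round'
```

```bash
sed -i "s/s\['width'\].round(1)/s['width']/" ang.py; python3 ang.py
```

```text
[ 388.3 -224.8  230.6] [ 0.  -0.5 -1. ] 44.56845461698401
[ 172.4  367.4  410.7 -247.9] 51
[ 178.4  367.7  411.1 -247.7] 62
[ 184.4  365.4  410.2 -247.7] 61
[ 190.4  367.9  410.4 -248. ] 57
[ 196.4  366.1  410.5 -247.9] 54
[ 202.4  367.3  409.7 -249. ] 60
[ 208.4  365.1  410.3 -248.1] 64
[ 214.4  367.1  409.3 -248.6] 60
[ 220.4  366.2  409.8 -248.1] 56
```

```bash
cat > hole.py <<'E'
from h import *
import sys
def holes(f):
    z=np.load(f); m={k:z[k] for k in('mtx','R','t')}; P=cloud(z['d'],m); Q=P.reshape(-1,3)
    Q=Q[(Q[:,2]>80)&(Q[:,0]>640)&(Q[:,0]<770)]; c=np.array([698,-5,113.]); w=np.array([-.5,.01,.866])
    for it in range(8):
        F=Q[abs((Q-c)@w)<(6 if it<3 else 2.5)]; c=F.mean(0); w=np.linalg.svd(F-c)[2][2]; w*=np.sign(w[2])
    ey=np.array([w[1],-w[0],0])/np.hypot(w[0],w[1]); ex=np.cross(ey,w)
    v,u=np.mgrid[:384,:512]; ray=np.stack([u,v,np.ones_like(u)],-1)@np.linalg.inv(m['mtx']).T@m['R']; o=-m['R'].T@m['t']
    X=o+ray*(((c-o)@w)/(ray@w))[...,None]
    H=(P-c)@w; mask=((H<-4)&(abs(X[...,0]-699)<60)&(abs(X[...,1])<190)).astype(np.uint8)
    n,lab,st,ce=cv2.connectedComponentsWithStats(mask)
    for i in range(1,n):
        A=X[lab==i]; p=np.c_[(A-c)@ex,(A-c)@ey].astype(np.float32)
        if len(p)<80: continue
        r=cv2.minAreaRect(p); (a,b),rad=cv2.minEnclosingCircle(p)
        if max(r[1])<70: print(f,len(p),'rect',(c+r[0][0]*ex+r[0][1]*ey).round(1),np.round(r[1],1),round(r[2],1),'circ',(c+a*ex+b*ey).round(1),round(2*rad,1), 'mean',A.mean(0).round(1))
for f in sys.argv[1:]: holes(f)
E
python3 hole.py wrist1.npz top0.npz side0.npz wrist2.npz
```

```text
wrist1.npz 2974 rect [699.2 102.5 114.2] [53.1 52.8] 0.2 circ [699.5 102.2 114.4] 73.2 mean [699.9 101.9 114.6]
wrist1.npz 2426 rect [699.8  -2.4 116.1] [53. 53.] 60.0 circ [699.8  -1.9 116.1] 54.6 mean [700.2  -2.4 116.3]
wrist1.npz 322 rect [ 695.2 -115.4  115.2] [21.  25.2] 12.9 circ [ 693.8 -115.8  114.3] 25.4 mean [ 696.9 -115.5  116.1]
top0.npz 376 rect [699.4 105.1 112.1] [56.4 55.3] 1.8 circ [699.3 105.2 112. ] 74.2 mean [699.9 104.8 112.4]
top0.npz 318 rect [702.5  -1.  115.6] [56.3 58.2] 60.1 circ [7.018e+02 1.000e-01 1.152e+02] 63.7 mean [ 7.011e+02 -7.000e-01  1.148e+02]
side0.npz 190 rect [697.9 101.1 112.6] [52.9 49.9] 0.4 circ [698.5  99.  113. ] 68.0 mean [698.3 100.  112.9]
side0.npz 201 rect [698.9  -5.6 115. ] [51.  51.9] 63.6 circ [698.6  -2.7 114.7] 56.6 mean [699.   -6.4 115.1]
wrist2.npz 2529 rect [699.4 102.5 114.3] [53.  52.3] 89.8 circ [699.4 101.8 114.3] 73.4 mean [699.8 102.  114.6]
wrist2.npz 2022 rect [699.   -1.4 115.7] [54.2 51.7] 86.8 circ [699.8  -1.7 116.1] 55.2 mean [699.8  -2.2 116.1]
wrist2.npz 282 rect [ 695.5 -116.2  115.4] [25.3 20.6] 86.6 circ [ 693.6 -115.9  114.3] 25.5 mean [ 696.9 -116.5  116.2]
```

```bash
python3 go.py 703 -2.4 230 176.5
```

```text
13.9833 [ 391.3 -226.5  235.5] yaw 178.3 q7 2.04 q [ 0.41  0.34  0.07  2.05 -0.03  0.75  2.04]
tool cm x -30.49 y 23.33 z 0.55 turn 1.8 dist 384.0
```

{"api": "arm_command", "payload": {"series": [0,-2.5,1.9,0,0,0,-5.6,4.3,0,0,0,-8.8,6.7,0,0,0,-12,9.2,0,0,0,-15.2,11.7,0,0]}}

```text
clock: 14.4
eef_pos: [545.2, -111.6, 228.8]
tool_rot: [-3.141, -0.003, 3.112]
force: [1.6, -0.8, -1.2]
width: 44.5
gripper_force: 61.7
```

{"api": "arm_command", "payload": {"series": [0,-3.2,2.5,0,0,0,-6.4,5,0,0,0,-9.6,7.5,0,0,0,-12.8,9.8,0,0,0,-15.2,11.7,0.2,1.8]}}

```text
clock: 14.82
eef_pos: [701.9, 2.3, 226.2]
tool_rot: [3.141, -0.001, 3.083]
force: [0.4, 0.2, -0.3]
width: 44.5
gripper_force: 61.7
```

{"api": "arm_command", "payload": {"series": [0,0,0,0,0,0,0,0,0,0,0,0,0,0,0,0,0,0,0,0,0,0,0,0,0]}}

```text
clock: 15.23
eef_pos: [699.6, -1.7, 227.9]
tool_rot: [-3.141, -0.001, 3.08]
force: [-0.2, 0.1, -2.1]
width: 44.4
gripper_force: 61.7
```

```bash
python3 go.py 703 -2.4 195 176.5; python3 ang.py
```

```text
15.2333 [699.6  -1.7 227.9] yaw 176.45 q7 1.5 q [-0.07  0.71  0.06  1.36 -0.04  1.07  1.5 ]
tool cm x -0.34 y -0.05 z 3.29 turn -0.05 dist 33.0
[699.6  -1.7 227.9] [-0.2  0.1 -2.1] 44.41386603998804
[170.1 676.6 718.3 -24.9] 39
[176.1 676.6 721.6 -26.4] 46
[182.1 676.4 720.8 -24.6] 40
[188.1 677.5 720.1 -26.2] 42
[194.1 677.  719.5 -24.5] 41
[200.1 677.  718.6 -24.1] 41
[206.1 676.7 721.1 -25.4] 46
[212.1 676.3 720.  -24.9] 47
[218.1 676.  719.2 -26.3] 41
```

{"api": "arm_command", "payload": {"series": [0,-0.4,0,1,0,0,-0.4,0,2.4,0,0,-0.4,0,3.2,0,0,-0.4,0,3.5,0,0,-0.4,0,3.7,0]}}

```text
clock: 15.7
eef_pos: [704.1, -0.2, 189.9]
tool_rot: [-3.141, -0.002, 3.082]
force: [1.0, 0.3, -0.4]
width: 44.4
gripper_force: 61.7
```

{"api": "arm_command", "payload": {"series": [0,0,0,0,0,0,0,0,0,0,0,0,0,0,0,0,0,0,0,0,0,0,0,0,0]}}

```text
clock: 16.12
eef_pos: [704.8, 0.0, 191.4]
tool_rot: [3.141, 0.001, 3.082]
force: [-0.7, 0.3, -0.3]
width: 44.6
gripper_force: 61.7
```

{"api": "arm_command", "payload": {"series": [0,0,-0.2,0.1,0,0,0,-0.2,0.2,0,0,0,-0.2,0.3,0,0,0,-0.2,0.4,0,0,0,-0.2,0.4,0]}}

```text
clock: 16.53
eef_pos: [705.0, -2.1, 189.3]
tool_rot: [3.141, 0.002, 3.082]
force: [-3.3, 0.4, 9.7]
width: 44.5
gripper_force: 62.7
```

{"api": "arm_command", "payload": {"series": [0,0.4,0,0.15,0,0,0.8,0,0.32,0,0,1.2,0,0.5,0,0,1.57,0,0.7,0,0,1.94,0,0.9,0]}}

```text
clock: 16.95
eef_pos: [687.0, -1.0, 180.8]
tool_rot: [3.141, 0.006, 3.082]
force: [-0.3, 1.0, 8.8]
width: 44.6
gripper_force: 63.5
```

```bash
python3 ang.py; python3 go.py 699.6 -2.2 180 176.5
```

```text
[687.   -1.  180.8] [-0.3  1.   8.8] 44.60126483567691
[ 94.9 668.5 753.5 -34.6] 27
[100.9 670.4 752.5 -32.2] 30
[106.9 677.  747.6 -35.5] 25
[112.9 690.2 744.2 -35.9] 19
[118.9 682.6 741.2 -35.2] 26
[124.9 681.9 739.  -32.1] 54
[130.9 680.2 734.6 -34.8] 76
[136.9 678.7 732.2 -27.2] 43
[142.9 676.2 721.9 -25.8] 41
[148.9 675.8 722.1 -25. ] 38
[154.9 675.4 717.9 -25.7] 42
[160.9 672.3 718.6 -25.7] 44
[166.9 670.2 714.4 -24.7] 40
[172.9 669.2 715.  -24.2] 42
17.0 [685.7  -0.9 180.1] yaw 176.56 q7 1.51 q [-0.07  0.73  0.05  1.46 -0.04  0.95  1.51]
tool cm x -1.39 y -0.04 z 0.01 turn 0.06 dist 14.0
```

{"api": "arm_command", "payload": {"series": [0,0.35,-0.1,0.24,0,0,0.7,-0.1,0.5,0,0,1.03,-0.1,0.78,0,0,1.34,-0.1,1.07,0,0,1.65,-0.1,1.37,0]}}

```text
clock: 17.42
eef_pos: [669.2, -0.8, 166.4]
tool_rot: [3.141, 0.003, 3.082]
force: [-3.2, 0.3, 9.4]
width: 44.4
gripper_force: 65.2
```

```bash
python3 ang.py|awk 'NR==1||NR>5'
```

```text
[669.2  -0.8 166.4] [-3.2  0.3  9.4] 44.42316969113768
[115.6 680.5 743.6 -35.4] 38
[121.6 677.  739.5 -35.4] 49
[127.6 674.3 735.5 -35.7] 87
[133.6 671.5 732.9 -33.9] 66
[139.6 666.4 718.3 -25.4] 51
[145.6 668.1 715.6 -26.3] 38
[151.6 659.1 711.8 -24.4] 46
[157.6 660.8 706.8 -26.4] 46
```

{"api": "arm_command", "payload": {"series": [0,0.4,-0.1,0.25,0,0,0.8,-0.1,0.5,0,0,0.6,-0.1,0.9,0,0,0.4,-0.1,1.3,0,0,0.2,-0.1,1.6,0]}}

```text
clock: 17.88
eef_pos: [671.0, 0.3, 157.6]
tool_rot: [3.138, 0.012, 3.083]
force: [-12.5, 3.9, 62.5]
width: 43.8
gripper_force: 72.4
```

```bash
python3 ang.py|awk 'NR==1||NR>5'
```

```text
[6.710e+02 3.000e-01 1.576e+02] [-12.5   3.9  62.5] 43.817235877228285
[121.  665.1 740.  -33.7] 59
[127.  662.5 737.2 -34. ] 98
[133.  659.8 733.3 -34. ] 67
[139.  657.1 702.7 -24.9] 40
[145.  658.6 703.  -25.6] 40
[151.  654.5 700.4 -24.9] 41
```

{"api": "arm_command", "payload": {"series": [0,0,0,-0.4,0,0,0,-0.1,-0.7,0,0,0.25,-0.2,-0.7,0,0,0.5,-0.2,-0.6,0,0,0.5,-0.2,-0.5,0]}}

```text
clock: 18.35
eef_pos: [663.7, 0.9, 156.9]
tool_rot: [3.136, 0.006, 3.084]
force: [-4.6, 5.9, 23.9]
width: 44.0
gripper_force: 69.1
```

```bash
sed -i 's/^r=\[\]/np.savez("tilt.npz",P=P,im=im,t=t,**m)\nr=[]/' ang.py; python3 ang.py|awk 'NR==1||NR>5'; python3 - <<'E'
from h import *
z=np.load('tilt.npz'); m={k:z[k] for k in('mtx','R','t')}; t=z['t']; 
m2=m['R']@t; m3=m['R']
g=z['mtx']@(z['R']@np.load('tilt.npz')['t']*0+1) if 0 else None
E
python3 tilt.py t2
```

```text
[663.7   0.9 156.9] [-4.6  5.9 23.9] 44.020301314188735
[664.    0.8 157.1] [-1.7  5.5 18.8] 44.55260080457039Traceback (most recent call last):
  File "ang.py", line 5, in <module>
    np.savez("tilt.npz",P=P,im=im,t=t,**m)
    ~~~~~~~~^^^^^^^^^^^^^^^^^^^^^^^^^^^^^^
TypeError: numpy.savez() got multiple values for keyword argument 't'
Traceback (most recent call last):
KeyError: 'mtx is not a file in the archive'
```

View pics/t2.png

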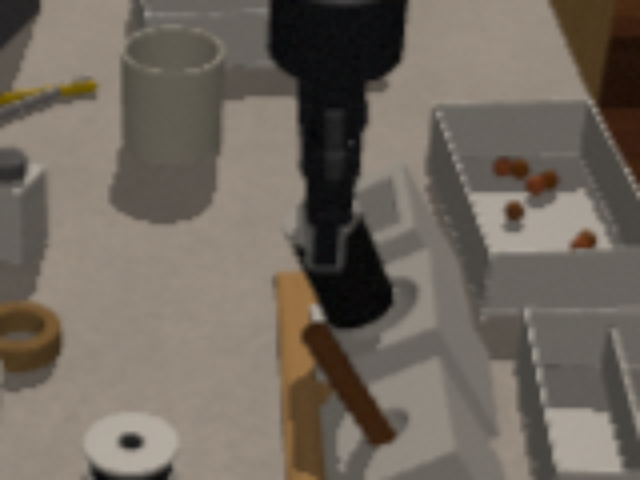

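```bash
cat > ang2.py <<'E'
from h import *
s=monitor.read_state(); t=s['eef_pos']; print(s['clock'],t.round(1),s['force'].round(1))
im,d,m=grab('side'); P=cloud(d,m); C=np.array([699.6,-2.2,115]); w=np.array([-.499,.03,.866]); e=np.array([.865,-.052,.5])
U=(P-C)@e; N=(P-C)@w; dark=im.max(2)<60
k=(abs(P[...,1]+2)<30)&(abs(U)<50)&(N>-15)&(N<75)
print('pivot u,n',((t+[0,0,17.5]-C)@e).round(1),((t+[0,0,17.5]-C)@w).round(1))
for n in range(-12,60,4):
    q=k&(abs(N-n)<2); a=q&dark; b=q&~dark
    f=lambda x:(x.sum(),np.percentile(U[x],[2,98]).round(1),P[x][:,1].min().round(1)) if x.sum()>4 else x.sum()
    print(n,'dark',f(a),'light',f(b))
E
python3 ang2.py
```

```text
18.45 [664.1   0.8 157.2] [-3.   6.  17.7]
pivot u,n -1.0 69.4
-12 dark 0 light (np.int64(12), array([ 8.8, 36.6]), np.float64(-28.6))
-8 dark 0 light (np.int64(15), array([10.3, 36.8]), np.float64(-30.8))
-4 dark 1 light (np.int64(53), array([-22.7,  36.6]), np.float64(-30.3))
0 dark 0 light (np.int64(101), array([-27. ,  36.3]), np.float64(-31.9))
4 dark (np.int64(11), array([-26.3,  10.6]), np.float64(-22.6)) light (np.int64(20), array([-26.9,  12. ]), np.float64(-25.7))
8 dark (np.int64(22), array([-27.2,  13.4]), np.float64(-25.3)) light 3
12 dark (np.int64(25), array([-25.3,  11.9]), np.float64(-25.3)) light 1
16 dark (np.int64(28), array([-22.9,  14.2]), np.float64(-25.2)) light 1
20 dark (np.int64(22), array([-25.1,  12.9]), np.float64(-26.3)) light 1
24 dark (np.int64(25), array([-24.9,  15.4]), np.float64(-24.0)) light 0
28 dark (np.int64(24), array([-22.8,  13.5]), np.float64(-24.4)) light 2
32 dark (np.int64(31), array([-24.6,  16. ]), np.float64(-24.7)) light 1
36 dark (np.int64(22), array([-21.2,  15.1]), np.float64(-24.7)) light 1
40 dark (np.int64(25), array([-22. ,  17.3]), np.float64(-24.1)) light 2
44 dark (np.int64(30), array([-22. ,  16.1]), np.float64(-23.3)) light 0
48 dark (np.int64(24), array([-20.2,  17.8]), np.float64(-24.8)) light 1
52 dark (np.int64(16), array([-21.4,  16.6]), np.float64(-25.9)) light 1
56 dark (np.int64(21), array([-9.6, 19.2]), np.float64(-29.6)) light 1
```

{"api": "arm_command", "payload": {"series": [0,0.25,0,-0.7,0,0,0.25,0,-0.7,0,0,-0.1,0,-0.9,0,0,-0.4,0,-1.07,0,0,-0.4,0,-1.07,0]}}

```text
clock: 18.92
eef_pos: [666.1, -4.3, 163.5]
tool_rot: [-3.141, 0.0, 3.081]
force: [0.3, 0.0, -1.2]
width: 44.3
gripper_force: 67.5
```

```bash
python3 ang2.py
```

```text
18.9167 [666.1  -4.3 163.5] [ 0.3  0.  -1.2]
pivot u,n 4.2 73.8
-12 dark 1 light (np.int64(17), array([10.2, 37.1]), np.float64(-31.1))
-8 dark 0 light (np.int64(14), array([10.6, 36.8]), np.float64(-27.2))
-4 dark 0 light (np.int64(49), array([-23. ,  36.6]), np.float64(-31.1))
0 dark 0 light (np.int64(80), array([-31.6,  36.7]), np.float64(-31.7))
4 dark 1 light (np.int64(19), array([-20.4,  13.5]), np.float64(-31.8))
8 dark (np.int64(8), array([-10.5,  12.3]), np.float64(-28.5)) light (np.int64(19), array([-27.9,  14.7]), np.float64(-31.7))
12 dark (np.int64(22), array([-20.1,  15. ]), np.float64(-29.6)) light (np.int64(5), array([-29.3, -21.6]), np.float64(-26.2))
16 dark (np.int64(29), array([-25.5,  15.8]), np.float64(-29.9)) light 1
20 dark (np.int64(25), array([-20.4,  16.3]), np.float64(-30.7)) light 1
24 dark (np.int64(22), array([-22.3,  14.5]), np.float64(-31.1)) light 2
28 dark (np.int64(27), array([-22. ,  17.1]), np.float64(-31.7)) light 1
32 dark (np.int64(26), array([-20.9,  16.6]), np.float64(-29.4)) light 1
36 dark (np.int64(28), array([-20.7,  19.4]), np.float64(-29.5)) light 2
40 dark (np.int64(26), array([-19. ,  20.1]), np.float64(-29.2)) light 1
44 dark (np.int64(24), array([-19.7,  20.6]), np.float64(-29.9)) light 1
48 dark (np.int64(25), array([-18.1,  21.1]), np.float64(-29.9)) light 1
52 dark (np.int64(28), array([-18.3,  19.7]), np.float64(-29.7)) light 2
56 dark (np.int64(21), array([-16.2,  22.5]), np.float64(-31.9)) light 2
```

{"api": "arm_command", "payload": {"series": [0,-0.3,0.25,-0.2,0,0,-0.55,0.25,-0.3,0,0,-0.75,0.25,0.05,0,0,-0.95,0.25,0.4,0,0,-1.1,0.25,0.7,0]}}

```text
clock: 19.38
eef_pos: [676.6, -1.9, 156.2]
tool_rot: [-3.141, -0.001, 3.082]
force: [0.2, 0.7, -1.0]
width: 44.5
gripper_force: 67.5
```

```bash
python3 ang2.py
```

```text
19.3833 [676.6  -1.9 156.2] [ 0.2  0.7 -1. ]
pivot u,n 9.4 62.4
-12 dark 0 light (np.int64(8), array([20.1, 36.9]), np.float64(-29.2))
-8 dark 1 light (np.int64(15), array([18.2, 36.8]), np.float64(-30.5))
-4 dark (np.int64(7), array([ 3.7, 17.1]), np.float64(-26.0)) light (np.int64(50), array([-32.1,  36.9]), np.float64(-29.0))
0 dark (np.int64(23), array([-18.8,  20.1]), np.float64(-30.0)) light (np.int64(102), array([-37.1,  36.3]), np.float64(-31.8))
4 dark (np.int64(24), array([-15.6,  21.1]), np.float64(-27.9)) light 1
8 dark (np.int64(27), array([-19.2,  19. ]), np.float64(-27.8)) light 1
12 dark (np.int64(26), array([-15.5,  22.2]), np.float64(-30.4)) light 1
16 dark (np.int64(24), array([-17.5,  21.4]), np.float64(-27.5)) light 1
20 dark (np.int64(26), array([-15.1,  24. ]), np.float64(-28.1)) light 2
24 dark (np.int64(24), array([-15.7,  22.8]), np.float64(-27.7)) light 1
28 dark (np.int64(21), array([-12.3,  24.2]), np.float64(-26.9)) light 2
32 dark (np.int64(30), array([-14.9,  26.2]), np.float64(-28.2)) light 0
36 dark (np.int64(25), array([-15.4,  24.4]), np.float64(-25.7)) light 0
40 dark (np.int64(23), array([-13.9,  27.4]), np.float64(-26.1)) light 1
44 dark (np.int64(24), array([-10.4,  27.5]), np.float64(-27.1)) light 1
48 dark (np.int64(16), array([-12.7,  27.3]), np.float64(-31.3)) light 3
52 dark (np.int64(17), array([-8.6, 28.8]), np.float64(-31.6)) light 2
56 dark (np.int64(9), array([-12.4,  26. ]), np.float64(-29.8)) light (np.int64(9), array([-14.,  31.]), np.float64(-30.9))
```

{"api": "arm_command", "payload": {"series": [0,0.25,0,0.3,0,0,0.4,0,0.65,0,0,0.45,0,1,0,0,0.4,0,1.4,0,0,0.25,0,1.8,0]}}

```text
clock: 19.85
eef_pos: [675.7, -0.5, 139.9]
tool_rot: [3.14, 0.004, 3.082]
force: [3.6, 4.0, 5.3]
width: 44.5
gripper_force: 67.8
```

```bash
python3 ang2.py
```

```text
19.85 [ 6.757e+02 -5.000e-01  1.399e+02] [3.6 4.  5.3]
pivot u,n 0.5 48.6
-12 dark 0 light (np.int64(10), array([-20.7,  37.3]), np.float64(-27.1))
-8 dark (np.int64(7), array([-20.4,  18.1]), np.float64(-15.4)) light (np.int64(14), array([16. , 36.9]), np.float64(-30.0))
-4 dark (np.int64(17), array([-18.9,  18.1]), np.float64(-25.5)) light (np.int64(39), array([-32.1,  36.8]), np.float64(-30.9))
0 dark (np.int64(30), array([-22.7,  16.4]), np.float64(-28.8)) light (np.int64(104), array([-37. ,  36.6]), np.float64(-32.0))
4 dark (np.int64(22), array([-16.6,  19.4]), np.float64(-25.7)) light 0
8 dark (np.int64(26), array([-19.3,  18.5]), np.float64(-28.8)) light 1
12 dark (np.int64(25), array([-19.9,  18.3]), np.float64(-25.8)) light 0
16 dark (np.int64(22), array([-17.8,  19. ]), np.float64(-24.3)) light 2
20 dark (np.int64(25), array([-19.1,  19.7]), np.float64(-26.7)) light 1
24 dark (np.int64(30), array([-19.1,  20.5]), np.float64(-26.7)) light 2
28 dark (np.int64(20), array([-17.2,  18.7]), np.float64(-25.4)) light 1
32 dark (np.int64(19), array([-17.7,  20.8]), np.float64(-27.9)) light 2
36 dark (np.int64(15), array([-17.4,  20.8]), np.float64(-28.2)) light (np.int64(5), array([-22.5,  19. ]), np.float64(-30.5))
40 dark (np.int64(12), array([-19.6,  19.9]), np.float64(-28.7)) light 1
44 dark (np.int64(11), array([-17.2,  20.5]), np.float64(-30.6)) light (np.int64(6), array([-22.1,  21.6]), np.float64(-30.7))
48 dark (np.int64(7), array([-16.4,  16.6]), np.float64(-31.6)) light (np.int64(7), array([-18.6,  20.2]), np.float64(-29.8))
52 dark 4 light (np.int64(10), array([-17.5,  23.1]), np.float64(-28.0))
56 dark 2 light (np.int64(47), array([-21.2,  15.2]), np.float64(-31.1))
```

{"api": "arm_command", "payload": {"series": [0,-0.2,-0.1,0.35,0,0,-0.4,-0.1,0.7,0,0,-0.6,-0.1,1.05,0,0,-0.75,-0.1,1.3,0,0,-0.75,-0.1,1.3,0]}}

```text
clock: 20.32
eef_pos: [680.3, -2.5, 125.7]
tool_rot: [3.141, -0.003, 3.082]
force: [-1.3, 3.4, 7.4]
width: 44.2
gripper_force: 68.3
```

```bash
python3 ang2.py | grep -v light.*dark | awk 'NR<3||NR>10'
```

```text
20.3167 [680.3  -2.5 125.7] [-1.3  3.4  7.4]
pivot u,n -2.6 34.0
20 dark (np.int64(17), array([-8.2, 17.9]), np.float64(-31.4)) light 0
24 dark (np.int64(17), array([-18.5,  19.6]), np.float64(-30.5)) light 2
28 dark (np.int64(14), array([-14.2,  19. ]), np.float64(-31.3)) light 2
32 dark (np.int64(9), array([-16.3,  18.6]), np.float64(-30.8)) light (np.int64(6), array([-20.8,  18.1]), np.float64(-31.3))
36 dark 1 light (np.int64(7), array([-21.6,  18.9]), np.float64(-31.1))
40 dark 1 light (np.int64(37), array([-24.8, -10.6]), np.float64(-30.3))
44 dark 3 light (np.int64(16), array([-22.9,  -8.5]), np.float64(-30.7))
48 dark 2 light 3
52 dark 0 light 1
56 dark 0 light 0
```

{"api": "arm_command", "payload": {"series": [100,0,0,0,0,100,0,0,0,0,100,0,0,0,0,100,0,0,0,0,100,0,0,0,0]}}

```text
clock: 20.78
eef_pos: [680.8, -3.8, 125.2]
tool_rot: [-3.141, -0.002, 3.081]
force: [0.2, -0.1, -0.1]
width: 85.5
gripper_force: 0.0
```

{"api": "arm_command", "payload": {"series": [100,0,0,-2,0,100,0,0,-5,0,100,0,0,-8,0,100,0,0,-11,0,100,0,0,-14,0]}}

```text
clock: 21.2
eef_pos: [681.0, -3.5, 267.1]
tool_rot: [-3.141, -0.001, 3.081]
force: [1.5, -0.2, -0.8]
width: 85.6
gripper_force: 0.0
```

```bash
python3 ang2.py; python3 go.py 456 237.5 200 152.8; python3 - <<'E'
from h import *
# bottle orientation from wrist1-type view not available; use top again
im,d,m=grab('top'); P=cloud(d,m); C=np.array([699.6,-2.2,115]); w=np.array([-.499,.03,.866]); N=(P-C)@w
k=(N>25)&(abs(P[...,0]-680)<50)&(abs(P[...,1])<40)&(P[...,2]<175); print('top flange N',np.percentile(N[k],[10,50,90]) if k.sum() else 0)
E
```

```text
21.2 [681.   -3.5 267.1] [ 1.5 -0.2 -0.8]
pivot u,n 68.7 156.1
-12 dark 2 light (np.int64(13), array([16.1, 36.8]), np.float64(-28.3))
-8 dark (np.int64(8), array([-20.4,  16.8]), np.float64(-21.8)) light (np.int64(14), array([15.4, 37. ]), np.float64(-31.1))
-4 dark (np.int64(25), array([-23.7,  15.4]), np.float64(-26.9)) light (np.int64(46), array([-35.9,  36.6]), np.float64(-31.8))
0 dark (np.int64(28), array([-22.7,  17.2]), np.float64(-26.6)) light (np.int64(92), array([-37.1,  36.3]), np.float64(-31.9))
4 dark (np.int64(24), array([-23.2,  16.5]), np.float64(-25.4)) light 1
8 dark (np.int64(25), array([-21.5,  17.2]), np.float64(-24.6)) light 1
12 dark (np.int64(23), array([-19.5,  16.3]), np.float64(-23.0)) light 1
16 dark (np.int64(26), array([-21.2,  16.5]), np.float64(-23.7)) light 0
20 dark (np.int64(24), array([-20.3,  17.1]), np.float64(-23.4)) light 2
24 dark (np.int64(26), array([-21.8,  16.1]), np.float64(-23.6)) light 1
28 dark (np.int64(24), array([-20. ,  16.7]), np.float64(-23.4)) light 1
32 dark (np.int64(11), array([-17.5,  11.9]), np.float64(-22.5)) light (np.int64(13), array([-26.1,  16.7]), np.float64(-21.0))
36 dark 0 light (np.int64(28), array([-20.7,  17.6]), np.float64(-24.0))
40 dark 4 light (np.int64(141), array([-26.3,  15.7]), np.float64(-23.5))
44 dark 2 light (np.int64(15), array([-14.4,  13.1]), np.float64(-22.5))
48 dark 0 light 0
52 dark 0 light 0
56 dark 0 light 0
21.25 [684.6  -3.5 274.2] yaw 176.54 q7 1.51 q [-0.07  0.64  0.06  1.37 -0.04  1.13  1.51]
tool cm x 24.27 y 22.68 z 7.42 turn 23.74 dist 340.0
top flange N 0
```

{"api": "arm_command", "payload": {"series": [100,2.4,2.3,0.5,6,100,4.9,4.6,1,12,100,7.4,6.9,1.5,18,100,9.9,9.2,2,23.7,100,12.4,11.5,2.5,23.7]}}

```text
clock: 21.72
eef_pos: [562.8, 119.6, 240.0]
tool_rot: [-3.14, -0.001, 2.663]
force: [0.4, 0.6, 0.6]
width: 85.7
gripper_force: 0.0
```

```bash
python3 go.py 456 237.5 200 152.8
```

```text
21.7167 [562.8 119.6 240. ] yaw 152.59 q7 0.93 q [-0.37  0.52  0.16  1.72 -0.1   0.91  0.93]
tool cm x 14.91 y 5.55 z 4.00 turn -0.21 dist 164.0
```

{"api": "arm_command", "payload": {"series": [100,3.7,1.4,0.5,0,100,7.4,2.8,1,0,100,11.1,4.2,1.5,0,100,14.9,5.5,2,0,100,14.9,5.5,3,0]}}

```text
clock: 22.13
eef_pos: [450.4, 243.5, 210.6]
tool_rot: [3.14, -0.006, 2.68]
force: [-0.1, 1.5, -0.4]
width: 85.7
gripper_force: 0.0
```

```bash
python3 - <<'E'
from h import *
im,d,m=grab('wrist'); P=cloud(d,m); Q=P[(abs(P[...,0]-456)<45)&(abs(P[...,1]-237.5)<45)]
for lo,hi in((60,71),(76,85)):
    q=Q[(Q[:,2]>lo)&(Q[:,2]<hi)]; print(len(q),np.median(q[:,2]),cv2.minAreaRect(q[:,:2].astype(np.float32)),cv2.minEnclosingCircle(q[:,:2].astype(np.float32)))
E
python3 go.py 456 237.5 46 152.8
```

```text
1300 66.54523215179577 ((455.475830078125, 237.0216522216797), (44.00373077392578, 43.630062103271484), 63.47703170776367) ((455.6071472167969, 237.0035858154297), 29.517780303955078)
856 80.7084556819699 ((455.6656494140625, 237.16078186035156), (28.285917282104492, 28.896936416625977), 62.71982192993164) ((455.51129150390625, 237.0804443359375), 14.844915390014648)
22.1833 [452.4 239.5 208.7] yaw 153.38 q7 0.67 q [-0.64  0.47  0.15  1.92 -0.1   0.76  0.67]
tool cm x -0.41 y -0.02 z 16.27 turn 0.58 dist 163.0
```

{"api": "arm_command", "payload": {"series": [100,-0.4,-0.1,4,0,100,-0.4,-0.1,8,0,100,-0.4,-0.1,12,0,100,-0.4,-0.1,15,0,100,-0.4,-0.1,16.3,0]}}

```text
clock: 22.6
eef_pos: [458.6, 230.6, 43.9]
tool_rot: [-3.136, -0.003, 2.667]
force: [-0.7, -0.2, 0.4]
width: 85.4
gripper_force: 0.0
```

{"api": "arm_command", "payload": {"series": [100,0,0,0,0,0,0,0,0,0,0,0,0,0,0,0,0,0,0,0,0,0,0,0,0]}}

```text
clock: 23.02
eef_pos: [461.6, 233.8, 49.6]
tool_rot: [3.139, 0.002, 2.668]
force: [1.7, 0.2, -0.0]
width: 42.8
gripper_force: 61.0
```

{"api": "arm_command", "payload": {"series": [0,0,0,0,0,0,0,0,0,0,0,0,0,0,0,0,0,0,0,0,0,0,0,0,0]}}

```text
clock: 23.43
eef_pos: [461.6, 233.8, 49.6]
tool_rot: [3.139, 0.002, 2.668]
force: [-0.2, 0.1, 5.4]
width: 42.6
gripper_force: 61.7
```

{"api": "arm_command", "payload": {"series": [0,0,0,-2,0,0,0,0,-5,0,0,0,0,-8.5,0,0,0,0,-12,-6,0,0,0,-15.5,-12]}}

```text
clock: 23.85
eef_pos: [459.7, 233.0, 205.1]
tool_rot: [-3.141, 0.001, 2.883]
force: [0.5, 0.9, -1.7]
width: 42.8
gripper_force: 61.5
```

```bash
python3 go.py 706 102.5 212 178.3
```

```text
23.85 [459.7 233.  205.1] yaw 165.16 q7 0.85 q [-0.58  0.47  0.09  1.92 -0.06  0.75  0.85]
tool cm x -27.15 y -6.31 z -0.69 turn -13.14 dist 279.0
```

{"api": "arm_command", "payload": {"series": [0,-3,-0.7,-0.2,-5,0,-6.5,-1.5,-0.4,-10,0,-10,-2.3,-0.7,-13.1,0,-13.7,-3.2,-1,-13.1,0,-17.4,-4,-1,-13.1]}}

```text
clock: 24.27
eef_pos: [619.1, 148.1, 214.6]
tool_rot: [3.141, 0.002, 3.106]
force: [0.1, 1.2, -1.4]
width: 42.4
gripper_force: 61.5
```

```bash
python3 go.py 706 102.5 212 178.3
```

```text
24.2667 [619.1 148.1 214.6] yaw 177.99 q7 1.27 q [-0.29  0.62  0.02  1.58 -0.02  0.94  1.27]
tool cm x -8.84 y -4.25 z 0.26 turn -0.31 dist 98.0
```

{"api": "arm_command", "payload": {"series": [0,-2.9,-1.4,0,-0.3,0,-5.8,-2.8,0,-0.3,0,-8.8,-4.2,0,-0.3,0,-8.8,-4.2,0,-0.3,0,-8.8,-4.2,0,-0.3]}}

```text
clock: 24.68
eef_pos: [704.9, 101.8, 212.5]
tool_rot: [-3.14, 0.0, 3.108]
force: [-0.5, 0.4, -1.8]
width: 42.6
gripper_force: 61.5
```

{"api": "arm_command", "payload": {"series": [0,0,0,0,0,0,0,0,0,0,0,0,0,0,0,0,0,0,0,0,0,0,0,0,0]}}

```text
clock: 25.1
eef_pos: [703.7, 104.9, 213.3]
tool_rot: [3.141, 0.0, 3.112]
force: [-0.2, -0.1, -1.5]
width: 42.5
gripper_force: 61.5
```

```bash
python3 go.py 706 102.5 157 178.3; cat > ang3.py <<'E'
from h import *
s=monitor.read_state(); t=s['eef_pos']; print(s['clock'],t.round(1),s['force'].round(1),s['width'])
im,d,m=grab('side'); P=cloud(d,m); C=np.array([699.3,102.5,114.2]); w=np.array([-.5,.013,.866]); e=np.array([.866,-.023,.5])
U=(P-C)@e; N=(P-C)@w; print('tcp u,n',((t-C)@e).round(1),((t-C)@w).round(1))
k=(P[...,1]>70)&(P[...,1]<92)&(abs(U)<75)&(N>2)&(N<115)&(P[...,2]<t[2]-2)
for n in range(4,100,8):
    q=k&(abs(N-n)<3)
    if q.sum()>5: print(n,q.sum(),np.percentile(U[q],[3,97]).round(1),'y',np.median(P[q][:,1]).round(1),'x',np.percentile(P[q][:,0],[3,97]).round(0),'z',np.percentile(P[q][:,2],[3,97]).round(0))
E
python3 ang3.py
```

```text
25.1 [703.7 104.9 213.3] yaw 178.33 q7 1.37 q [-0.2   0.74  0.02  1.34 -0.02  1.06  1.37]
tool cm x -0.24 y -0.24 z 5.63 turn 0.03 dist 56.0
25.1 [703.7 104.9 213.3] [-0.2 -0.1 -1.5] 42.544020226773945
tcp u,n 53.3 83.7
44 15 [22.6 43.8] y 83.9 x [695. 715.] z [165. 174.]
52 35 [11.4 50.1] y 83.8 x [683. 717.] z [166. 185.]
60 42 [ 7.6 54. ] y 83.5 x [676. 715.] z [169. 194.]
68 41 [13.1 57.6] y 83.5 x [677. 715.] z [179. 203.]
76 42 [15.2 59. ] y 83.4 x [674. 712.] z [187. 210.]
84 25 [18.5 46.8] y 83.8 x [674. 698.] z [195. 210.]
92 10 [25.5 38.3] y 84.1 x [675. 687.] z [206. 211.]
```

{"api": "arm_command", "payload": {"series": [0,-0.35,-0.28,1.5,0,0,-0.35,-0.28,3,0,0,-0.35,-0.28,4.2,0,0,-0.35,-0.28,5,0,0,-0.35,-0.28,5.5,0]}}

```text
clock: 25.57
eef_pos: [712.1, 100.6, 173.4]
tool_rot: [3.14, 0.014, 3.11]
force: [-25.7, -5.5, 108.0]
width: 42.6
gripper_force: 82.5
```

{"api": "arm_command", "payload": {"series": [0,0,0,0,0,0,0,0,0,0,0,0,0,0.2,0,0,0,0,0.4,0,0,0,0,0.6,0]}}

```text
clock: 25.98
eef_pos: [716.4, 100.5, 171.5]
tool_rot: [3.139, 0.025, 3.11]
force: [-17.1, -5.0, 83.9]
width: 42.4
gripper_force: 84.1
```

```bash
python3 ang3.py
```

```text
25.9833 [716.4 100.5 171.5] [-17.1  -5.   83.9] 42.3539126853369
tcp u,n 43.5 41.0
4 6 [21.1 29.8] y 78.6 x [714. 723.] z [130. 133.]
12 20 [ 5.5 31.8] y 79.2 x [697. 720.] z [128. 141.]
20 30 [-1.6 36.6] y 79.6 x [687. 720.] z [131. 151.]
28 38 [-6.6 42.5] y 78.9 x [679. 721.] z [135. 161.]
36 45 [-0.6 46.6] y 79.4 x [680. 722.] z [145. 168.]
44 29 [ 1.6 33. ] y 79.6 x [679. 705.] z [152. 168.]
52 11 [ 7.8 20.6] y 81.5 x [680. 692.] z [161. 168.]
```

{"api": "arm_command", "payload": {"series": [0,0,0,-1,0,0,0,0,-2,0,0,0,0,-2.6,0,0,0,0,-2.6,0,0,0,0,-2.6,0]}}

```text
clock: 26.45
eef_pos: [706.9, 101.2, 176.1]
tool_rot: [-3.141, -0.002, 3.112]
force: [0.7, 0.7, -1.0]
width: 42.3
gripper_force: 73.2
```

```bash
python3 ang3.py; python3 tilt.py t3
```

```text
26.45 [706.9 101.2 176.1] [ 0.7  0.7 -1. ] 42.25651128498781
tcp u,n 37.5 49.8
20 16 [ 3.4 26.4] y 80.4 x [691. 711.] z [134. 146.]
28 27 [-8.2 28. ] y 80.7 x [677. 710.] z [134. 152.]
36 41 [-11.2  36.9] y 80.5 x [671. 712.] z [138. 165.]
44 40 [-9.2 40.3] y 79.6 x [669. 712.] z [148. 172.]
52 27 [-3.  30.4] y 80.4 x [671. 700.] z [156. 173.]
60 15 [ 0.2 18.6] y 81.6 x [670. 686.] z [164. 174.]
[706.6 101.1 175.6] [-0.7  0.2 -2. ] 42.622935509183726
```

View pics/t3.png

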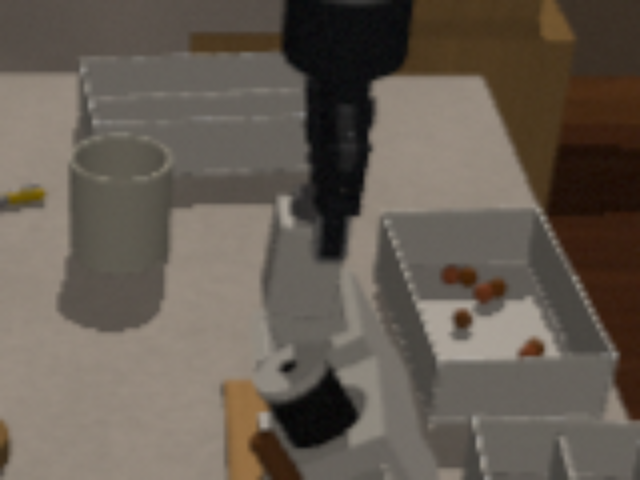

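{"api": "arm_command", "payload": {"series": [0,-0.35,-0.1,0,0,0,-0.65,-0.1,0,0,0,-0.65,-0.1,0.5,0,0,-0.65,-0.1,1,0,0,-0.65,-0.1,1.4,0]}}

```text
clock: 26.97
eef_pos: [713.6, 100.0, 162.7]
tool_rot: [-3.141, -0.001, 3.111]
force: [0.1, 0.0, -0.5]
width: 42.7
gripper_force: 73.2
```

```bash
python3 ang3.py
```

```text
26.9667 [713.6 100.  162.7] [ 0.1  0.  -0.5] 42.66572709236226
tcp u,n 36.7 34.8
4 16 [ 1.4 25.7] y 79.2 x [697. 718.] z [120. 133.]
12 26 [-5.7 28. ] y 78.1 x [687. 718.] z [123. 140.]
20 36 [-13.9  35.7] y 79.2 x [677. 719.] z [126. 151.]
28 45 [-11.9  38.8] y 79.0 x [675. 718.] z [132. 159.]
36 31 [-5.6 29.1] y 79.0 x [677. 706.] z [141. 159.]
44 13 [-2.1 13.6] y 79.4 x [676. 690.] z [149. 157.]
```

{"api": "arm_command", "payload": {"series": [0,0,0,0.4,0,0,0,0,0.8,0,0,0,0,1.2,0,0,0,0,1.6,0,0,0,0,1.9,0]}}

```text
clock: 27.43
eef_pos: [713.2, 100.1, 144.3]
tool_rot: [-3.141, -0.002, 3.112]
force: [-2.9, 0.1, -0.3]
width: 42.4
gripper_force: 73.2
```

```bash
python3 ang3.py
```

```text
27.4333 [713.2 100.1 144.3] [-2.9  0.1 -0.3] 42.41123467314047
tcp u,n 27.1 19.0
4 26 [-28.8  22.7] y 79.2 x [671. 716.] z [104. 129.]
12 44 [-18.5  28.5] y 79.4 x [676. 718.] z [115. 139.]
20 25 [-14.9  18.5] y 79.6 x [675. 705.] z [126. 140.]
28 13 [-10.1   6.8] y 79.5 x [677. 691.] z [132. 142.]
```

{"api": "arm_command", "payload": {"series": [0,0,0,0.25,0,0,0,0,0.5,0,0,0.2,0,0.6,0,0,0.45,0,0.7,0,0,0.7,0,0.8,0]}}

```text
clock: 27.9
eef_pos: [712.4, 100.2, 140.3]
tool_rot: [3.14, 0.013, 3.111]
force: [5.7, 0.1, 8.8]
width: 42.7
gripper_force: 74.3
```

```bash
python3 ang3.py
```

```text
27.9 [712.4 100.2 140.3] [5.7 0.1 8.8] 42.692145905917144
tcp u,n 24.5 16.0
4 34 [-26.9  29.8] y 79.1 x [674. 723.] z [103. 131.]
12 39 [-18.6  24.3] y 79.0 x [675. 715.] z [116. 137.]
20 27 [-16.1  12.1] y 79.7 x [675. 700.] z [122. 137.]
28 6 [-9.7 -3.1] y 80.6 x [677. 682.] z [132. 137.]
```

{"api": "arm_command", "payload": {"series": [0,0.3,0,0,0,0,0.6,0,0.1,0,0,0.9,0,0.2,0,0,1.2,0,0.3,0,0,1.2,0,0.3,0]}}

```text
clock: 28.37
eef_pos: [710.3, 100.2, 141.8]
tool_rot: [3.138, 0.036, 3.111]
force: [17.9, 0.1, 8.3]
width: 42.7
gripper_force: 74.1
```

```bash
python3 ang3.py
```

```text
28.3667 [710.3 100.2 141.8] [17.9  0.1  8.3] 42.70163915454606
tcp u,n 23.4 18.4
4 34 [-26.9  28.9] y 80.4 x [673. 722.] z [104. 131.]
12 34 [-20.8  24.7] y 78.8 x [675. 715.] z [113. 139.]
20 25 [-15.7  16.2] y 79.0 x [675. 704.] z [123. 140.]
28 15 [-12.6   4.1] y 79.9 x [675. 689.] z [130. 139.]
```

{"api": "arm_command", "payload": {"series": [0,-0.5,0,0,0,0,-1,0,-0.1,0,0,-1.4,0,-0.2,0,0,-1.4,0,-0.2,0,0,-1.4,0,-0.2,0]}}

```text
clock: 28.83
eef_pos: [712.8, 100.2, 139.7]
tool_rot: [3.141, 0.009, 3.111]
force: [-1.4, -0.2, 10.8]
width: 42.9
gripper_force: 74.9
```

{"api": "arm_command", "payload": {"series": [100,0,0,0,0,100,0,0,0,0,100,0,0,0,0,100,0,0,0,0,100,0,0,0,0]}}

```text
clock: 29.25
eef_pos: [708.9, 100.2, 135.5]
tool_rot: [-3.142, -0.0, 3.111]
force: [-0.4, 0.4, -0.1]
width: 85.5
gripper_force: 0.0
```

```bash
python3 ang3.py; python3 - <<'E'
from h import *
im,d,m=grab('wrist'); P=cloud(d,m); np.set_printoptions(suppress=True)
k=(abs(P[...,0]-690)<60)&(abs(P[...,1]-102)<35)&(P[...,2]>150)&(P[...,2]<185)
Q=P[k]; print(len(Q),np.percentile(Q,[5,50,95],axis=0).round(1)); dark=im[k].max(1)<75; print('dark(cap)',dark.sum(),np.percentile(Q[dark],[5,50,95],axis=0).round(1) if dark.sum()>5 else '')
E
```

```text
29.25 [708.9 100.2 135.5] [-0.4  0.4 -0.1] 85.47748123705182
tcp u,n 19.0 13.6
4 30 [-28.7  25.4] y 79.7 x [673. 719.] z [102. 132.]
12 23 [-19.2  12. ] y 79.3 x [676. 704.] z [114. 131.]
20 21 [-16.5   3.2] y 80.0 x [675. 692.] z [122. 133.]
11717 [[679.8  81.6 155.4]
 [692.6 100.7 165.1]
 [714.7 119.7 178.3]]
dark(cap) 5192 [[688.8  88.6 168.8]
 [698.7 100.4 177.2]
 [713.4 112.  178.6]]
```

{"api": "arm_command", "payload": {"series": [100,0,0,-1.5,0,100,0,0,-3.1,0,100,1,0,-3.1,0,100,1,0,-3.1,0,100,1,0,-3.1,0]}}

```text
clock: 29.77
eef_pos: [698.7, 100.6, 166.8]
tool_rot: [-3.142, -0.001, 3.112]
force: [0.4, -0.2, -1.0]
width: 85.2
gripper_force: 0.0
```

{"api": "arm_command", "payload": {"series": [0,0,0,0,0,0,0,0,0,0,0,0,0,0,0,0,0,0,0,0,0,0,0,0,0]}}

```text
clock: 30.18
eef_pos: [699.1, 100.5, 166.7]
tool_rot: [-3.142, -0.0, 3.111]
force: [0.2, -0.8, 1.2]
width: 27.2
gripper_force: 58.6
```

{"api": "arm_command", "payload": {"series": [0,0,0,0,0,0,0,0,0,0,0,0,0,0,0,0,0,0,0,0,0,0,0,0,0]}}

```text
clock: 30.6
eef_pos: [699.1, 100.4, 166.9]
tool_rot: [-3.142, 0.0, 3.111]
force: [-0.0, 0.8, -0.1]
width: 27.0
gripper_force: 59.0
```

{"api": "arm_command", "payload": {"series": [0,0.25,0,0,0,0,0.5,0,0.1,0,0,0.75,0,0.2,0,0,1,0,0.35,0,0,1.1,0,0.5,0]}}

```text
clock: 31.02
eef_pos: [692.2, 100.9, 165.0]
tool_rot: [3.14, 0.011, 3.111]
force: [6.6, -0.5, 8.8]
width: 27.1
gripper_force: 59.6
```

```bash
python3 ang3.py
```

```text
31.0167 [692.2 100.9 165. ] [ 6.6 -0.5  8.8] 27.056560735911415
tcp u,n 19.3 47.5
4 31 [-21.   25.9] y 80.1 x [678. 719.] z [108. 130.]
12 43 [-18.7  27.9] y 80.0 x [676. 717.] z [115. 138.]
20 40 [-15.7  32. ] y 79.6 x [676. 716.] z [123. 148.]
28 37 [-12.4  35.9] y 79.3 x [675. 716.] z [131. 157.]
36 50 [-7.4 36.9] y 80.3 x [674. 714.] z [141. 162.]
44 30 [-3.6 21.7] y 81.8 x [674. 696.] z [149. 162.]
52 10 [-0.1  7.6] y 82.8 x [674. 681.] z [157. 161.]
```

{"api": "arm_command", "payload": {"series": [0,0.25,0,0.1,0,0,0.5,0,0.2,0,0,0.75,0,0.35,0,0,1,0,0.5,0,0,1.1,0,0.6,0]}}

```text
clock: 31.48
eef_pos: [678.3, 101.3, 157.1]
tool_rot: [3.141, 0.004, 3.111]
force: [3.8, -0.7, 4.3]
width: 26.9
gripper_force: 61.3
```

```bash
python3 ang3.py
```

```text
31.4833 [678.3 101.3 157.1] [ 3.8 -0.7  4.3] 26.94182978364169
tcp u,n 3.3 47.6
4 23 [-28.1  24.4] y 79.3 x [673. 719.] z [103. 129.]
12 29 [-19.7  24.4] y 79.4 x [676. 713.] z [114. 138.]
20 40 [-17.6  24.6] y 79.4 x [673. 709.] z [123. 145.]
28 33 [-14.3  27.5] y 79.2 x [672. 709.] z [131. 152.]
36 26 [-13.4  18.3] y 80.5 x [669. 697.] z [138. 154.]
44 22 [-11.7   7.6] y 84.7 x [666. 684.] z [147. 155.]
```

{"api": "arm_command", "payload": {"series": [0,0.2,0,0.2,0,0,0.4,0,0.4,0,0,0.6,0,0.65,0,0,0.8,0,0.9,0,0,1,0,1.1,0]}}

```text
clock: 31.95
eef_pos: [666.0, 101.3, 143.9]
tool_rot: [-3.141, -0.002, 3.111]
force: [3.5, -0.2, 2.8]
width: 26.7
gripper_force: 58.8
```

```bash
python3 ang3.py
```

```text
31.95 [666.  101.3 143.9] [ 3.5 -0.2  2.8] 26.671985611518185
tcp u,n -13.9 42.4
4 21 [-23.9  22.3] y 78.7 x [675. 717.] z [108. 129.]
12 35 [-23.9  17.3] y 79.1 x [673. 709.] z [112. 133.]
20 33 [-23.3  18.5] y 79.1 x [670. 705.] z [119. 141.]
28 20 [-23.3   5.4] y 79.8 x [664. 691.] z [125. 141.]
36 17 [-22.8  -4.4] y 82.8 x [661. 678.] z [133. 142.]
```

{"api": "arm_command", "payload": {"series": [0,-0.15,0,0.3,0,0,-0.3,0,0.55,0,0,-0.45,0,0.8,0,0,-0.55,0,1,0,0,-0.6,0,1.1,0]}}

```text
clock: 32.42
eef_pos: [665.5, 101.6, 135.3]
tool_rot: [-3.141, -0.016, 3.111]
force: [-21.6, -1.8, 32.1]
width: 26.1
gripper_force: 65.1
```

```bash
python3 ang3.py
```

```text
32.4167 [665.5 101.6 135.3] [-21.6  -1.8  32.1] 26.055710199920483
tcp u,n -18.7 35.2
4 20 [-24.4  15.5] y 79.7 x [675. 709.] z [107. 128.]
12 32 [-26.5  13.9] y 80.0 x [670. 705.] z [111. 132.]
20 24 [-25.9   5.6] y 79.8 x [667. 695.] z [118. 133.]
28 21 [-26.8 -11.1] y 84.4 x [662. 676.] z [124. 132.]
```

{"api": "arm_command", "payload": {"series": [0,0.2,0,-0.3,0,0,0.2,0,-0.3,0,100,0.2,0,-0.3,0,100,0.2,0,-0.3,0,100,0.2,0,-0.3,0]}}

```text
clock: 32.88
eef_pos: [670.3, 101.2, 136.0]
tool_rot: [-3.141, -0.002, 3.111]
force: [-0.3, 1.0, 0.1]
width: 61.9
gripper_force: 0.0
```

{"api": "arm_command", "payload": {"series": [100,0,0,0,0,100,0,0,0,0,100,0,0,-2,0,100,0,0,-5,0,100,0,0,-8,0]}}

```text
clock: 33.3
eef_pos: [670.1, 101.2, 216.4]
tool_rot: [-3.141, -0.003, 3.111]
force: [0.7, -0.1, -0.4]
width: 85.5
gripper_force: 0.0
```

{"api": "arm_command", "payload": {"series": [100,2,0,-3,0,100,4,0,-6,0,100,6,0,-6,0,100,6,0,-6,0,100,6,0,-6,0]}}

```text
clock: 33.72
eef_pos: [610.6, 103.3, 277.5]
tool_rot: [3.141, 0.0, 3.112]
force: [-0.0, 0.3, 0.1]
width: 85.4
gripper_force: 0.0
```

```bash
cat > fin.py <<'E'
from h import *
im,d,m=grab('wrist'); P=cloud(d,m); save('fin',im)
for nm,C,w,top in(('square',[699.3,102.5,114.2],[-.5,.013,.866],None),('round',[699.6,-2.2,115],[-.499,.03,.866],None),('bore',[693.7,-115.8,114.3],[-.5,.013,.866],None)):
    C=np.array(C);w=np.array(w); N=(P-C)@w; R=np.linalg.norm(P-C-N[...,None]*w,axis=-1)
    k=(N>10)&(N<110)&(R<40); q=P[k]; n=N[k]; hi=q[n>np.percentile(n,97)-5]
    c=np.median(hi,0); print(nm,k.sum(),'N pct',np.percentile(n,[50,90,97]).round(1),'top centre',c.round(1),'expected',(C+w*((c-C)@w)).round(1))
    if nm!='bore':
        v=np.linalg.svd(hi-hi.mean(0))[2][2]; v*=np.sign(v[2]); print('  top normal',v.round(3),'deg off',np.degrees(np.arccos(v@w/np.linalg.norm(w))).round(1))
        h=np.histogram(n,range(10,70,3)); print('  ',dict(zip(h[1],h[0])))
print(monitor.read_state()['clock'],monitor.read_state()['eef_pos'])
im,d,m=grab('top'); P=cloud(d,m); Q=P[(abs(P[...,2]-59)<4)&(abs(P[...,0]-427)<60)&(abs(P[...,1]-2)<60)]; print('cup',cv2.minEnclosingCircle(Q[:,:2].astype(np.float32)))
E
python3 fin.py
```

```text
square 2024 N pct [29.2 43.  43.6] top centre [673.3 101.5 148.4] expected [678.  103.1 151.1]
  top normal [-0.494  0.012  0.87 ] deg off 0.4
   {np.int64(10): np.int64(0), np.int64(13): np.int64(0), np.int64(16): np.int64(0), np.int64(19): np.int64(0), np.int64(22): np.int64(7), np.int64(25): np.int64(374), np.int64(28): np.int64(855), np.int64(31): np.int64(3), np.int64(34): np.int64(0), np.int64(37): np.int64(2), np.int64(40): np.int64(575), np.int64(43): np.int64(208), np.int64(46): np.int64(0), np.int64(49): np.int64(0), np.int64(52): np.int64(0), np.int64(55): np.int64(0), np.int64(58): np.int64(0), np.int64(61): np.int64(0), np.int64(64): np.int64(0)}
round 1507 N pct [41.  42.1 42.6] top centre [670.6   3.2 145.6] expected [679.1  -1.  150.6]
  top normal [-0.506  0.042  0.861] deg off 0.9
   {np.int64(10): np.int64(11), np.int64(13): np.int64(42), np.int64(16): np.int64(17), np.int64(19): np.int64(21), np.int64(22): np.int64(35), np.int64(25): np.int64(12), np.int64(28): np.int64(22), np.int64(31): np.int64(7), np.int64(34): np.int64(25), np.int64(37): np.int64(113), np.int64(40): np.int64(1186), np.int64(43): np.int64(16), np.int64(46): np.int64(0), np.int64(49): np.int64(0), np.int64(52): np.int64(0), np.int64(55): np.int64(0), np.int64(58): np.int64(0), np.int64(61): np.int64(0), np.int64(64): np.int64(0)}
bore 846 N pct [48.7 72.2 76.4] top centre [ 650.4 -106.7  176. ] expected [ 656.1 -114.8  179.4]
33.7667 [611.12174081 103.11735999 276.76577889]
cup ((426.7803955078125, 2.3446297645568848), 41.585567474365234)
```

View pics/fin.png

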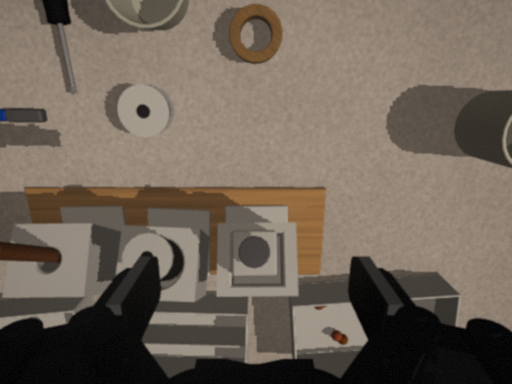

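```bash
python3 -c "
from cell import workorder
print(workorder.finish_job())"
```

```text
the job is handed in; nothing more can be done
None
```

The brush was dipped in the cup and put back in its bore, and the spool and bottle are in their pockets at floor depth (tops within about 1 mm of the expected height, axes within about 1°). The cup did not move, and the job was handed in at about 34 s; no pass/fail verdict came back. The wrist force peaked at 108 N of the 120 N limit when the bottle first caught the pocket's lip. I did not re-measure the bystanders' positions at the end.

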